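# Stack a bar display module on its assembly jig

### The arm

A 6-joint arm with a two-finger parallel gripper is mounted at the origin on the work surface. World frame = base frame: x ahead of the robot, y to its left, z up, the work surface at z = 0. Lengths are in m, angles in rad, forces in N, time in s.
With the tool pointing down it reaches from about 0.3 to 0.775 m from the base axis. Payload 14.6 kg.
Tool frame: the origin (TCP) lies at the very end of the fingers, on their centre line; the grasp point (between the pads) lies 19 mm behind it; z points along the fingers, y is the direction in which the jaws open and shut (so a half turn about z gives the same grasp; the last joint's range is limited). The gripper opens to 85 mm and grips with 20 to 120 N. Pads are 22 mm wide; open, the fingers measure 114 mm over their backs; the gripper's body (76 mm by 85 mm) begins 54 mm behind the grasp point. The pads swing forward as they close: fully open they stand 13 mm farther back than shut.
Start: joints at [-1.195, 0.3, 1.521, -0, 1.321, -0.067], TCP at [0.236, -0.497, 0.231] pointing down, gripper open.
Joint ranges: [-3.03, 3.03], [-0.79, 2.21], [0.23, 2.52], [-1.04, 4.18], [0, 3.07], [-2.55, 2.55]. Speed limits (rad/s): [2.22, 2.22, 2.57, 3.14, 3.14, 3.14].

### API

Orientations are given as a rotation vector (axis times angle).
In Python, from bench import r gives the robot as it stands.
- The arm moves only by the tool play_rows, never from a script. Its argument "moves" is a list of rows, each an object with "delta_rot": the turn, a rotation vector about the tool's x, y, z in degrees, a list of three; "dp": the shift along the tool's x, y, z in mm, a list of three; "gripper": the finger opening in mm, from 0 to 85.4. A call has exactly 8 rows; each row shifts and turns the commanded pose from where the row before left it, along the tool's axes as they then stand; what a row does not reach is not made up. A row lasts 1/12 s, in which the tool goes at most 41.7 mm and 7.16 degrees, less where a joint would pass 70% of its speed; a pose out of reach is approached as far as the arm can. A call with a gripper value outside its range is refused whole. The fingers move at their own pace and stop on an object; "grip_force" is the grip in N (left out, the last holds). Time passes only in rows, so rows that do not move let the fingers close, or fill a call up. It gives the time, the measured TCP pose, the force and the opening at its end, in the units of the state.
- r.get_obs(): the state, without advancing time (a new reading comes with each control period).
- r.get_image(name): name is "scene" or "top" or "wrist"; returns a dict with "color" (400x640x3 uint8, red, green, blue), "z_map" (400x640 float32, m along the optical axis (not along the pixel's ray), 0 where there is no reading), "intrinsics" (3x3 intrinsics, pixels), "D" ([k1, k2, p1, p2, k3] as OpenCV has them; the pictures are not rectified), "R" (3x3) and "t" (3): a world point X has camera coordinates R X + t. Camera axes: x right, y down, z forward; pixel columns grow to the right and rows downward; lengths in m; the calibration is good to about 2 mm. A picture is of the moment at which its call begins.
- r.finish_job(): hands the job in, once; it reports no verdict.
The state is a dict: "t": time; "q": joint angles; "dq": joint speeds; "tau": joint torques, N m; "ee_pos": TCP position; "eef_rot": TCP orientation; "contact_force": force on the tool from outside, world axes, zero at the start; "ft_torque": the same for the moment, N m; "grip_width": finger opening in m.
Only numpy, scipy, OpenCV 4.12 (cv2) and the standard library are available. Lean on these libraries where they do the work, as an engineer would, in place of code of your own. Each camera call takes 0.05 s, during which the arm holds its last target.

### The job

Build up the bar display on the yellow assembly jig, one layer at a time from the bottom: first the silver aluminium shell, then the green circuit board, then the white diffuser and last the black display panel, right side up. Each layer lies flat on the one below, lengthwise between the jig's orange end stops, centred to within about a centimetre and square with the jig; let go of each layer before you bring the next. Leave the flux jar, the screw dish, the tape roll and the tweezers where they are.

Things in the scene. Friction and masses are not known exactly. Their poses are not given: they have to be found in the camera images.
- jig: Yellow assembly jig, fixed to the bench. Foot plate 180 x 70 x 6 mm; on it a pedestal 130 x 34 mm, its flat top (black rubber) 22 mm above the bench: the shell goes there. It is narrower than the layers, so fingers can straddle it. Two orange end stops, 40 mm wide, tops 32 mm above the bench, stand 160 mm apart. Origin at bench height, centre of the plate; x runs from stop to stop, z up.
- shell: Silver aluminium back shell, a flat tray with cross ribs, 140 x 50 mm, 14 mm high; the next layer rests on its rim and ribs, 14 mm above its underside. About 0.14 kg. Long side along its x, width along y, z up; origin at the centre of its underside. Lies loose and flat, right side up. Its two ends are interchangeable.
- board: Green circuit board with black connectors at the ends, small parts between raised green edges, 140 x 46 mm, 12 mm high; the next layer rests on its raised edges, 12 mm above its underside. About 0.09 kg. Long side along its x, width along y, z up; origin at the centre of its underside. Lies loose and flat, right side up. Its two ends are interchangeable.
- diffuser: Plain white diffuser slab, 140 x 46 mm, 10 mm high. About 0.09 kg. Long side along its x, width along y, z up; origin at the centre of its underside. Lies loose and flat, right side up. Its two ends are interchangeable.
- display: Black display panel with a dark navy screen on top, 140 x 50 mm, 12 mm high. About 0.13 kg. Long side along its x, width along y, z up; origin at the centre of its underside. Lies loose and flat, right side up. Its two ends are interchangeable.
- flux_jar: Dark blue jar with a yellow cap, 44 mm across, 42 mm high, loose bystander; origin at the centre of its underside.
- screw_dish: Small round steel dish, 56 mm across, 20 mm high, loose bystander; origin at the centre of its underside.
- tape_roll: Orange ring of tape lying flat, 56 mm across with a 36 mm hole, 18 mm high, loose bystander; origin at the centre of its underside.
- tweezers: Dark steel tweezers lying flat beyond the layers, about 120 mm long, 6 mm high, loose bystander; they lie along their x axis, origin near their middle at bench height.
Mind the look-alikes: they are no part of the job. Of the things that look like the display, the middle-sized one is meant.

How it is judged:
On the way, in this order (a step that is already met when the one before it is completed fails the run):
1. the shell lies released on the jig (x of shell in the frame of jig between -0.01 and 0.01 m and y of shell in the frame of jig between -0.01 and 0.01 m and z of shell in the frame of jig between 0.018 and 0.026 m and angle between the x axis of shell and the x axis of jig, either way round below 0.14 rad and angle between shell's own z axis and vertical below 0.08 rad and linear speed of shell below 0.03 m/s and contact force between the fingers and shell below 0.3 N), for 0.2 s.
2. the board lies released on the shell (all of step 1 and x of board in the frame of jig between -0.01 and 0.01 m and y of board in the frame of jig between -0.01 and 0.01 m and z of board in the frame of jig between 0.032 and 0.04 m and angle between the x axis of board and the x axis of jig, either way round below 0.14 rad and angle between board's own z axis and vertical below 0.08 rad and linear speed of board below 0.03 m/s and contact force between the fingers and board below 0.3 N), for 0.2 s.
3. the diffuser lies released on the board (all of step 2 and x of diffuser in the frame of jig between -0.01 and 0.01 m and y of diffuser in the frame of jig between -0.01 and 0.01 m and z of diffuser in the frame of jig between 0.044 and 0.052 m and angle between the x axis of diffuser and the x axis of jig, either way round below 0.14 rad and angle between diffuser's own z axis and vertical below 0.08 rad and linear speed of diffuser below 0.03 m/s and contact force between the fingers and diffuser below 0.3 N), for 0.2 s.
4. the display lies released on the diffuser (all of step 3 and x of display in the frame of jig between -0.01 and 0.01 m and y of display in the frame of jig between -0.01 and 0.01 m and z of display in the frame of jig between 0.054 and 0.062 m and angle between the x axis of display and the x axis of jig, either way round below 0.14 rad and angle between display's own z axis and vertical below 0.08 rad and linear speed of display below 0.03 m/s and contact force between the fingers and display below 0.3 N), for 0.2 s.
At the end, for the whole second after the job is handed in: Shell, board, diffuser, display lie on the jig in this order from the bottom, each resting on the one below (height within 4 mm), right side up, tilt under 0.08 rad, centred on the jig within 10 mm lengthwise and across, lengthwise along it within 0.14 rad, released and at rest (all of step 4); the robot touches nothing.
It fails at once if the flux jar is displaced by more than 25 mm (distance of flux_jar from where it was at the start of the episode above 0.025 m).
It fails at once if the screw dish is displaced by more than 25 mm (distance of screw_dish from where it was at the start of the episode above 0.025 m).
It fails at once if the tape roll is displaced by more than 25 mm (distance of tape_roll from where it was at the start of the episode above 0.025 m).
It fails at once if the tweezers is displaced by more than 25 mm (distance of tweezers from where it was at the start of the episode above 0.025 m).
It also fails if it takes over 120 s, if anything falls off the work surface, if the arm or the gripper's body presses on something with over 40 N, if the wrist force passes 120 N, or if a joint passes its speed limit or range.

## Working session

There is one attempt and no reset: what is moved stays moved. The work goes in short steps, Python scripts to look and compute and a tool call to move; the robot and the scene stay as the last step left them, time stands still between calls to the robot, and variables do not carry over. Pictures are saved under pics/ and viewed, and the job is handed in when it is done.

Besides the shell and the picture viewer there is one more tool, called as a command line: name --argument value ..., lists and objects as JSON in quotes. play_rows: Moves the arm, as the interface text tells. Its arguments: {"type":"object","properties":{"moves":{"type":"array","items":{"type":"object","properties":{"delta_rot":{"type":"array","items":{"type":"number"}},"dp":{"type":"array","items":{"type":"number"}},"gripper":{"type":"number"}}}},"grip_force":{"type":"number"}},"required":["moves"]}

```bash
ls; mkdir -p pics; python3 - <<'E'
from bench import r
import cv2,numpy as np
o=r.get_obs();print({k:np.round(v,3) for k,v in o.items()})
for n in ("top","scene"):
    im=r.get_image(n);cv2.imwrite(f"pics/{n}0.png",im["color"][:,:,::-1]);np.savez(f"{n}0.npz",**im)
    print(n,im["intrinsics"],im["D"],im["R"],im["t"])
E
```

```text
pics
{'t': np.float64(0.0), 'q': array([-1.195,  0.3  ,  1.522, -0.   ,  1.321, -0.067]), 'dq': array([-0.   , -0.   ,  0.001, -0.   ,  0.   ,  0.   ]), 'tau': array([-0.0000e+00, -5.4350e+01, -3.6179e+01, -0.0000e+00,  4.0000e-03,
       -0.0000e+00]), 'ee_pos': array([ 0.236, -0.497,  0.231]), 'eef_rot': array([-3.064, -0.69 ,  0.   ]), 'contact_force': array([ 0.806, -0.345,  0.385]), 'ft_torque': array([0.021, 0.031, 0.018]), 'grip_width': np.float64(0.085)}
top [[520.61070736   0.         317.00292829]
 [  0.         520.61070736 200.03328594]
 [  0.           0.           1.        ]] [-0.0792086  0.         0.         0.         0.       ] [[-0.01679928 -0.99961758 -0.02196531]
 [-0.99769201  0.01820436 -0.06541601]
 [ 0.06579086  0.02081567 -0.99761629]] [0.061804   0.52754768 1.42573091]
scene [[425.78175929   0.         314.18038687]
 [  0.         425.78175929 194.61712947]
 [  0.           0.           1.        ]] [-0.06192754  0.          0.          0.          0.        ] [[ 0.81406129  0.58071755 -0.00844712]
 [ 0.48325592 -0.68536147 -0.54474157]
 [-0.32213032  0.4393709  -0.83856143]] [-0.44791299 -0.19929938  1.44655432]
```

View pics/top0.png

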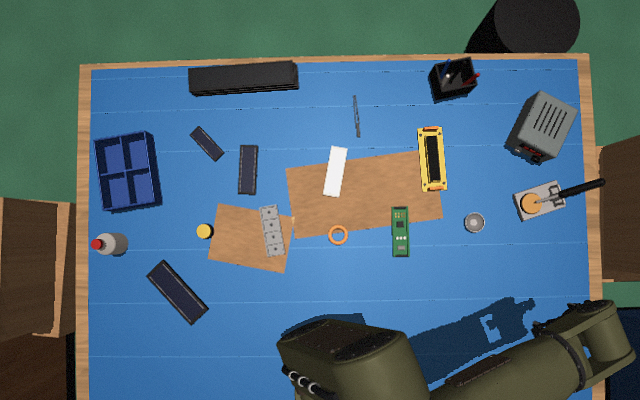

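View pics/scene0.png

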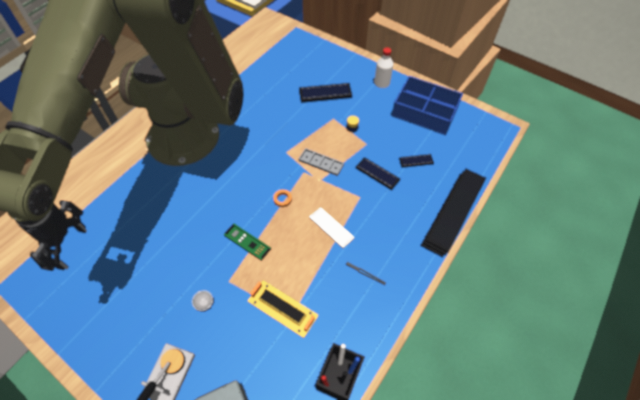

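```bash
cat > h.py <<'E'
import numpy as np,cv2
def ray(im,uv,z):
    uv=np.asarray(uv,float).reshape(-1,1,2)
    n=cv2.undistortPoints(uv,im["intrinsics"],im["D"]).reshape(-1,2)
    d=np.c_[n,np.ones(len(n))]@im["R"]      # R^T d
    c=-im["R"].T@im["t"]
    s=(z-c[2])/d[:,2]
    return (c+d*s[:,None])[:,:2]
def masks(im):
    c=np.ascontiguousarray(im["color"]); h=cv2.cvtColor(c,cv2.COLOR_RGB2HSV).astype(int); H,S,V=h[...,0],h[...,1],h[...,2]
    return dict(yellow=(H>20)&(H<33)&(S>150)&(V>120),green=(H>45)&(H<80)&(S>80),white=(S<40)&(V>200),
      grey=(S<60)&(V>100)&(V<=235),dark=(V<90)&((H>105)|(S<120)))
def rects(im,m,z,lo,hi,close=3):
    m=cv2.morphologyEx(m.astype(np.uint8),cv2.MORPH_CLOSE,np.ones((close,close)))
    cs,_=cv2.findContours(m,cv2.RETR_EXTERNAL,cv2.CHAIN_APPROX_NONE)
    out=[]
    for c in cs:
        if len(c)<10: continue
        w=ray(im,c[:,0],z)
        (x,y),(a,b),t=cv2.minAreaRect((w*1000).astype(np.float32))
        if a<b: a,b,t=b,a,t+90
        t=(t+90)%180-90
        if lo<a<hi: out.append((c[:,0].mean(0).round(),round(x,1),round(y,1),round(a),round(b),round(t,1)))
    return out
E
python3 - <<'E'
from h import *
for n in("top","scene"):
    im=dict(np.load(n+"0.npz")); M=masks(im)
    for k,z in dict(yellow=.01,green=.011,white=.01,grey=.014,dark=.012).items():
        print(n,k); [print("  ",*q) for q in rects(im,M[k],z,70,260)]
E
```

```text
top yellow
top green
   [622. 294.] 246.5 -796.1 106 78 88.2
   [400. 231.] 438.3 -176.2 138 46 0.6
top white
   [335. 171.] 609.3 1.7 140 46 -11.2
top grey
   [ 88. 350.] 116.9 705.5 146 0 -0.6
   [109. 242.] 416.3 639.1 85 59 89.3
   [272. 231.] 443.2 177.2 150 63 12.9
   [541. 200.] 518.6 -571.5 133 79 -73.0
   [335. 170.] 611.2 7.0 144 82 -22.3
   [ 89. 145.] 699.5 705.8 76 0 1.2
   [550. 123.] 738.1 -610.1 164 128 -29.2
   [349.  61.] 923.3 -45.0 85 0 88.8
   [401.  60.] 923.4 -192.9 85 0 89.0
   [490.  59.] 923.1 -446.5 107 0 89.5
top dark
   [177. 291.] 279.7 448.8 190 70 42.9
   [519. 205.] 499.5 -511.1 73 34 -2.4
   [248. 169.] 619.1 246.3 139 50 -3.5
   [433. 158.] 641.8 -273.5 125 28 3.2
   [128. 172.] 618.2 589.2 217 174 8.9
   [207. 143.] 695.9 362.3 107 38 44.3
   [560. 125.] 729.8 -639.4 86 5 -28.4
   [555. 122.] 738.7 -626.6 84 5 -29.5
   [550. 119.] 746.3 -611.9 82 5 -29.5
   [545. 117.] 753.2 -597.2 86 6 -28.1
   [540. 115.] 759.9 -583.1 84 5 -29.3
   [526. 134.] 714.7 -535.6 202 133 10.8
   [452.  79.] 866.3 -339.7 143 110 -78.0
scene yellow
   [283. 313.] 645.2 -2
[... 1007 characters left out ...]
  [  9. 391.] 232.0 -845.5 98 42 0.6
   [339. 370.] 855.4 -324.7 116 81 -78.8
   [282. 306.] 639.9 -273.0 120 24 2.6
   [377. 173.] 623.8 238.1 134 46 -2.8
   [416. 161.] 700.7 353.7 102 33 42.7
   [ 14. 156.] -419.4 -409.4 180 113 10.9
   [420. 118.] 622.8 526.6 196 52 8.3
   [439. 109.] 660.7 603.4 84 42 9.2
   [  7. 105.] -662.2 -273.6 100 27 -0.7
   [411. 100.] 558.4 588.6 84 42 8.7
   [446.  95.] 649.1 681.6 84 55 8.5
   [610.  93.] 1150.3 1065.7 125 5 0.7
   [325.  92.] 284.3 440.6 181 69 42.2
   [419.  86.] 547.6 666.3 87 57 10.3
   [557.  70.] 941.4 1064.2 223 7 0.4
   [514.  53.] 764.7 1064.4 113 7 -0.5
   [381.   6.] 177.0 1027.9 86 7 -68.5
   [296.  10.] -120.4 775.5 156 104 -53.7
```

```bash
cat >> h.py <<'E'
from scipy.spatial.transform import Rotation as Rn
def st():
    from bench import r
    o=r.get_obs(); R=Rn.from_rotvec(o["eef_rot"]).as_matrix()
    yaw=np.degrees(np.arctan2(R[1,0],R[0,0])); tilt=np.degrees(np.arccos(-R[2,2]))
    return o,R,yaw,tilt
def plan(x,y,z,yaw):
    "mm, deg; turn about tool z, then shift in tool axes AFTER the turn; also before"
    o,R,yw,tilt=st(); d=np.array([x,y,z])-o["ee_pos"]*1000
    a=(yaw-yw+180)%360-180; Rd=Rn.from_euler('xyz',[180,0,0],degrees=True).as_matrix(); Rt=Rn.from_euler('z',yaw,degrees=True).as_matrix()@Rd
    print("pos",(o["ee_pos"]*1000).round(1),"yaw %.2f tilt %.2f w %.1f t %.2f F"%(yw,tilt,o["grip_width"]*1000,o["t"]),o["contact_force"].round(1),"q",o["q"].round(2))
    print("turn z %.1f"%-a,"dp before turn",(R.T@d).round(1),"after turn",(Rt.T@d).round(1))
def show(n,name):
    from bench import r
    im=r.get_image(n); cv2.imwrite(f"pics/{name}.png",im["color"][:,:,::-1]); np.savez(name+".npz",**im); return im
E
python3 - <<'E'
from h import *
for n in("top","scene"):
    im=dict(np.load(n+"0.npz")); M=masks(im)
    print([q for q in rects(im,M["dark"],.022,100,140) if abs(q[1]-640)<15])
plan(645,-275,240,3.0)
E
```

```text
[(array([433., 158.]), 640.4, -271.4, 124, 28, 3.2)]
[(array([282., 306.]), 642.5, -275.2, 119, 24, 2.6), (array([377., 173.]), 626.6, 231.2, 133, 46, -2.8)]
pos [ 235.6 -496.7  230.8] yaw 25.37 tilt 0.06 w 85.4 t 0.10 F [ 0.1  0.5 -0.2] q [-1.19  0.3   1.52  0.    1.32 -0.07]
turn z 22.4 dp before turn [464.9 -24.9  -9.2] after turn [ 420.5 -200.    -9.2]
```

play_rows --moves '[{"delta_rot":[0,0,5.6],"dp":[0,0,0],"gripper":70},{"delta_rot":[0,0,5.6],"dp":[0,0,0],"gripper":70},{"delta_rot":[0,0,5.6],"dp":[0,0,0],"gripper":70},{"delta_rot":[0,0,5.6],"dp":[0,0,0],"gripper":70},{"delta_rot":[0,0,0],"dp":[32,-15,0],"gripper":70},{"delta_rot":[0,0,0],"dp":[32,-15,0],"gripper":70},{"delta_rot":[0,0,0],"dp":[32,-15,0],"gripper":70},{"delta_rot":[0,0,0],"dp":[32,-15,0],"gripper":70}]' --grip_force 40

```text
t: 0.77
ee_pos: [0.3615, -0.4294, 0.231]
eef_rot: [-3.14, -0.08, 0.0]
contact_force: [-0.2, -0.5, -0.0]
grip_width: 0.0701
```

play_rows --moves '[{"delta_rot":[0,0,0],"dp":[36,-17.5,0],"gripper":70},{"delta_rot":[0,0,0],"dp":[36,-17.5,0],"gripper":70},{"delta_rot":[0,0,0],"dp":[36,-17.5,0],"gripper":70},{"delta_rot":[0,0,0],"dp":[36,-17.5,0],"gripper":70},{"delta_rot":[0,0,0],"dp":[36,-17.5,0],"gripper":70},{"delta_rot":[0,0,0],"dp":[36,-17.5,0],"gripper":70},{"delta_rot":[0,0,0],"dp":[36,-17.5,0],"gripper":70},{"delta_rot":[0,0,0],"dp":[36,-17.5,0],"gripper":70}]'

```text
t: 1.43
ee_pos: [0.6421, -0.2743, 0.2308]
eef_rot: [-3.14, -0.081, 0.001]
contact_force: [-0.1, -0.3, 0.6]
grip_width: 0.0699
```

```bash
python3 - <<'E'
from h import *
plan(640,-273,240,3.0)
im=show("wrist","w1"); print(im["intrinsics"],im["R"],im["t"],-im["R"].T@im["t"])
E
```

```text
pos [ 642.1 -274.3  230.8] yaw 2.97 tilt 0.04 w 69.9 t 1.43 F [-0.1 -0.3  0.6] q [-0.46  0.65  1.02 -0.    1.48  1.06]
turn z -0.0 dp before turn [-2.1 -1.4 -9.2] after turn [-2.1 -1.4 -9.2]
[[296.08453188   0.         321.40513244]
 [  0.         296.08453188 205.57036827]
 [  0.           0.           1.        ]] [[ 5.15399333e-02 -9.98670907e-01 -2.34824530e-04]
 [-9.56068800e-01 -4.94092439e-02  2.88948398e-01]
 [-2.88575961e-01 -1.46678728e-02 -9.57344644e-01]] [-0.30825236  0.56370422  0.56092085] [ 0.7166956  -0.27176294  0.37404076]
```

View pics/w1.png

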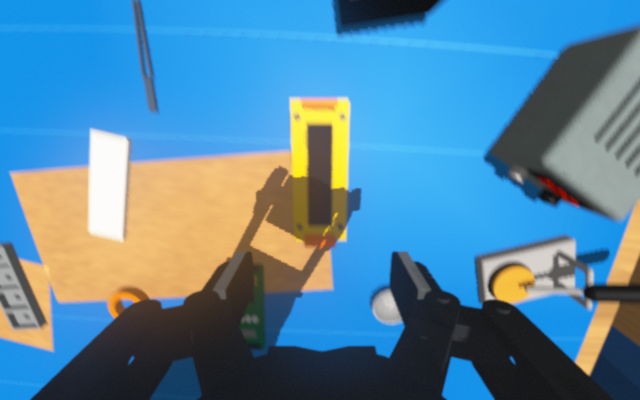

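The wrist view shows the jig centred near (320,170), its black rubber spanning about (308–332, 124–226), the white diffuser at (110,185), and the fingers' shadow across the jig.

```bash
python3 - <<'E'
from h import *
im=dict(np.load("w1.npz")); c=np.ascontiguousarray(im["color"]); h=cv2.cvtColor(c,cv2.COLOR_RGB2HSV)
for row in (140,150,165,175): print(row,[(u,tuple(int(v) for v in h[row,u])) for u in range(286,356,2)])
dk=(h[...,2]<70); sub=np.zeros_like(dk); sub[110:240,300:340]=1
print(rects(im,dk&sub,.022,60,160))
ye=(h[...,0]<35)&(h[...,1]>170)&(h[...,2]>60); sub[:]=0; sub[90:255,285:355]=1
print("yellow",rects(im,ye&sub,.006,60,260))
print(rects(im,masks(im)["white"],.01,70,200))
for nm in("top0","scene0"):
    im=dict(np.load(nm+".npz")); h=cv2.cvtColor(np.ascontiguousarray(im["color"]),cv2.COLOR_RGB2HSV)
    ye=(h[...,0]<35)&(h[...,1]>150)&(h[...,2]>60)
    print(nm,[q for q in rects(im,ye,.006,150,300,7) if 500<q[1]<700])
E
```

```text
140 [(286, (103, 151, 245)), (288, (103, 151, 244)), (290, (108, 44, 226)), (292, (26, 125, 250)), (294, (28, 193, 254)), (296, (28, 192, 254)), (298, (28, 191, 254)), (300, (28, 194, 254)), (302, (28, 195, 253)), (304, (26, 190, 250)), (306, (23, 173, 221)), (308, (18, 100, 127)), (310, (4, 42, 92)), (312, (0, 39, 92)), (314, (2, 44, 93)), (316, (0, 39, 91)), (318, (4, 44, 93)), (320, (2, 40, 90)), (322, (178, 40, 89)), (324, (0, 36, 91)), (326, (0, 35, 88)), (328, (175, 38, 88)), (330, (11, 60, 102)), (332, (22, 168, 212)), (334, (28, 188, 253)), (336, (29, 192, 254)), (338, (29, 189, 254)), (340, (29, 190, 254)), (342, (29, 188, 254)), (344, (29, 190, 254)), (346, (28, 170, 254)), (348, (24, 49, 234)), (350, (104, 130, 242)), (352, (102, 162, 247)), (354, (102, 164, 247))]
150 [(286, (117, 50, 220)), (288, (119, 46, 218)), (290, (116, 46, 207)), (292, (25, 108, 246)), (294, (28, 200, 254)), (296, (28, 203, 254)), (298, (28, 204, 254)), (300, (28, 203, 254)), (302, (28, 202, 254)), (304, (28, 205, 253)), (306, (26, 190, 242)), (308, (20, 131, 146)), (310, (5, 50, 92)), (312, (3, 50
[... 1624 characters left out ...]
9, 59, 87)), (320, (7, 51, 85)), (322, (7, 53, 87)), (324, (7, 51, 85)), (326, (9, 44, 82)), (328, (6, 46, 84)), (330, (18, 94, 111)), (332, (24, 194, 229)), (334, (28, 216, 253)), (336, (28, 214, 254)), (338, (28, 211, 253)), (340, (28, 209, 254)), (342, (28, 209, 254)), (344, (28, 205, 254)), (346, (26, 137, 248)), (348, (108, 46, 220)), (350, (103, 167, 243)), (352, (103, 170, 244)), (354, (102, 171, 245))]
[]
yellow [(array([316., 161.]), 642.4, -272.0, 179, 67, 3.0)]
[(array([529., 258.]), 537.9, -572.1, 127, 34, -73.1), (array([107., 184.]), 617.7, 2.7, 141, 54, -10.9)]
top0 [(array([428., 159.]), 641.9, -269.3, 181, 66, 2.5)]
scene0 [(array([280., 309.]), 638.5, -272.5, 180, 45, 3.0)]
```

```bash
cat >> h.py <<'E'
def jig(im,box):
    h=cv2.cvtColor(np.ascontiguousarray(im["color"]),cv2.COLOR_RGB2HSV); s=np.zeros(h.shape[:2],bool); s[box[0]:box[1],box[2]:box[3]]=1
    return rects(im,(h[...,2]<125)&(h[...,1]<130)&s,.022,60,160)
E
python3 - <<'E'
from h import *
im=dict(np.load("w1.npz")); print(jig(im,(110,240,304,336)))
plan(443,177,180,12.9)
E
```

```text
[(array([320., 175.]), 644.8, -273.3, 123, 30, 3.5)]
pos [ 646.6 -269.8  229.5] yaw 3.22 tilt 0.12 w 70.0 t 1.48 F [ 4.1  2.6 -0.3] q [-0.45  0.66  1.01  0.    1.48  1.07]
turn z -9.7 dp before turn [-178.2 -457.4   50.5] after turn [ -98.7 -481.    49.5]
```

play_rows --moves '[{"delta_rot":[0,0,-4.85],"dp":[0,0,0],"gripper":70},{"delta_rot":[0,0,-4.85],"dp":[0,0,0],"gripper":70},{"delta_rot":[0,0,0],"dp":[-7.6,-37,3],"gripper":70},{"delta_rot":[0,0,0],"dp":[-7.6,-37,3],"gripper":70},{"delta_rot":[0,0,0],"dp":[-7.6,-37,3],"gripper":70},{"delta_rot":[0,0,0],"dp":[-7.6,-37,3],"gripper":70},{"delta_rot":[0,0,0],"dp":[-7.6,-37,3],"gripper":70},{"delta_rot":[0,0,0],"dp":[-7.6,-37,3],"gripper":70}]'

```text
t: 2.15
ee_pos: [0.5463, -0.0676, 0.2128]
eef_rot: [-3.122, -0.346, 0.001]
contact_force: [1.5, -0.2, 0.3]
grip_width: 0.0703
```

play_rows --moves '[{"delta_rot":[0,0,0],"dp":[-7.6,-37,3],"gripper":70},{"delta_rot":[0,0,0],"dp":[-7.6,-37,3],"gripper":70},{"delta_rot":[0,0,0],"dp":[-7.6,-37,3],"gripper":70},{"delta_rot":[0,0,0],"dp":[-7.6,-37,3],"gripper":70},{"delta_rot":[0,0,0],"dp":[-7.6,-37,3],"gripper":70},{"delta_rot":[0,0,0],"dp":[-7.6,-37,3],"gripper":70},{"delta_rot":[0,0,0],"dp":[-7.6,-37,3],"gripper":70},{"delta_rot":[0,0,0],"dp":[0,0,0],"gripper":70}]'

```text
t: 2.82
ee_pos: [0.4362, 0.1761, 0.1917]
eef_rot: [-3.121, -0.353, 0.002]
contact_force: [0.1, -0.5, 0.2]
grip_width: 0.0701
```

```bash
python3 - <<'E'
from h import *
plan(443,177,180,12.9)
im=show("wrist","w2")
for k in("grey","white","dark"): print([q for q in rects(im,masks(im)[k],.014,90,170)])
plan(443,177,180,12.9)
E
```

```text
pos [436.2 176.1 191.7] yaw 12.92 tilt 0.09 w 70.1 t 2.82 F [ 0.1 -0.5  0.2] q [0.31 0.16 1.79 0.   1.19 1.65]
turn z 0.0 dp before turn [ 6.8  0.7 11.7] after turn [ 6.8  0.7 11.7]
[(array([ 90., 246.]), 298.9, 429.5, 169, 4, 42.6), (array([318., 141.]), 484.9, 185.8, 125, 85, 31.0), (array([501.,  69.]), 599.4, 25.3, 125, 41, 8.2)]
[(array([529.,  58.]), 612.0, -1.5, 139, 51, -11.0)]
[]
pos [437.4 174.2 191.9] yaw 12.91 tilt 0.05 w 69.7 t 2.87 F [ 1.2 -1.  -0.4] q [0.3  0.16 1.79 0.   1.19 1.65]
turn z 0.0 dp before turn [ 6.1 -1.5 11.9] after turn [ 6.1 -1.5 11.9]
```

View pics/w2.png

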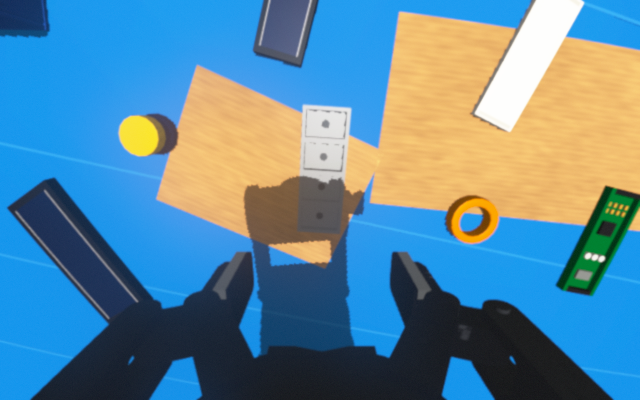

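The shell is at corners about (303,105), (351,108), (340,233), (299,229), with its lower half in the hand's shadow.

```bash
python3 - <<'E'
from h import *
im=dict(np.load("w2.npz"))
h=cv2.cvtColor(np.ascontiguousarray(im["color"]),cv2.COLOR_RGB2HSV); s=np.zeros(h.shape[:2],bool); s[95:245,290:360]=1
m=(h[...,1]<75)&s
print(rects(im,m,.014,60,200,5))
w=ray(im,[(303,105),(351,108),(340,233),(299,229)],.014)*1000; print(w.round(1),w.mean(0))
big=cv2.resize(im["color"][90:250,280:370,::-1],None,fx=3,fy=3); b2=cv2.resize(np.repeat(m[90:250,280:370,None]*np.uint8(255),3,2),None,fx=3,fy=3)
cv2.imwrite("pics/w2c.png",np.hstack([big,b2]))
E
```

```text
[(array([327., 173.]), 445.6, 171.0, 157, 72, 14.6)]
[[515.8 212.4]
 [524.  163.4]
 [386.7 141.1]
 [380.9 188.7]] [451.84875526 176.41944198]
```

View pics/w2c.png

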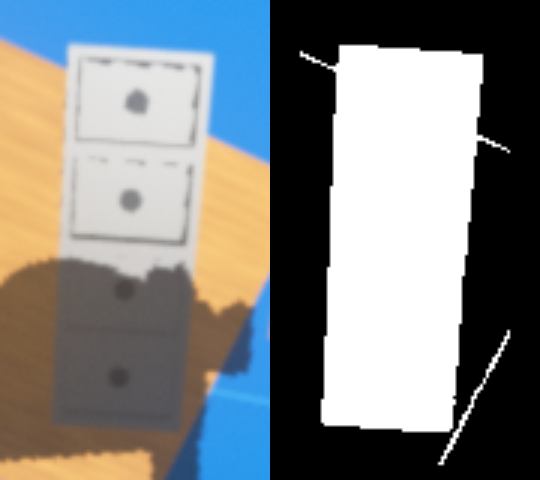

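```bash
sed -i 's/    cs,_=/    m=cv2.morphologyEx(m,cv2.MORPH_OPEN,np.ones((op,op)))\n    cs,_=/; s/close=3):/close=3,op=1):/' h.py; cat >> h.py <<'E'
def shell(im,b=None):
    h=cv2.cvtColor(np.ascontiguousarray(im["color"]),cv2.COLOR_RGB2HSV); s=np.zeros(h.shape[:2],bool)
    b=b or (0,400,0,640); s[b[0]:b[1],b[2]:b[3]]=1
    return [q for q in rects(im,(h[...,1]<75)&(h[...,2]>50)&s,.014,110,175,5,7) if q[4]<75]
E
python3 - <<'E'
from h import *
for n,b in (("w2",(95,245,290,360)),("top0",(195,265,250,292)),("scene0",(145,175,290,345))):
    im=dict(np.load(n+".npz")); print(n,shell(im,b))
plan(447,175,60,10)
E
```

```text
w2 [(array([323., 169.]), 451.1, 177.3, 141, 55, 11.3)]
top0 [(array([273., 231.]), 446.6, 176.3, 143, 60, 9.7)]
scene0 [(array([320., 162.]), 450.5, 171.1, 142, 73, 16.7)]
pos [437.4 174.2 191.9] yaw 12.91 tilt 0.05 w 69.7 t 2.87 F [ 1.2 -1.  -0.4] q [0.3  0.16 1.79 0.   1.19 1.65]
turn z 2.9 dp before turn [  9.6   1.3 131.9] after turn [  9.6   0.8 131.9]
```

play_rows --moves '[{"delta_rot":[0,0,3.2],"dp":[0,0,0],"gripper":75},{"delta_rot":[0,0,0],"dp":[6.8,0.5,28],"gripper":75},{"delta_rot":[0,0,0],"dp":[6.8,0,28],"gripper":75},{"delta_rot":[0,0,0],"dp":[0,0,28],"gripper":75},{"delta_rot":[0,0,0],"dp":[0,0,28],"gripper":75},{"delta_rot":[0,0,0],"dp":[0,0,28],"gripper":75},{"delta_rot":[0,0,0],"dp":[0,0,12],"gripper":75},{"delta_rot":[0,0,0],"dp":[0,0,0],"gripper":75}]'

```text
t: 3.53
ee_pos: [0.4512, 0.1724, 0.0375]
eef_rot: [3.13, 0.258, -0.008]
contact_force: [-1.0, 0.1, 0.1]
grip_width: 0.0751
```

```bash
python3 - <<'E'
from h import *
plan(451,176,2,9.7)
im=show("wrist","w3")
plan(451,176,2,9.7)
E
```

```text
pos [451.2 172.4  37.5] yaw 9.41 tilt 0.30 w 75.1 t 3.53 F [-1.   0.1  0.1] q [ 0.29  0.42  1.87 -0.    0.86  1.7 ]
turn z -0.3 dp before turn [ 0.6 -3.7 35.5] after turn [ 0.5 -3.6 35.5]
pos [452.1 172.8  39.4] yaw 9.42 tilt 0.15 w 75.2 t 3.58 F [ 0.6 -1.   0.4] q [ 0.29  0.42  1.87 -0.    0.86  1.7 ]
turn z -0.3 dp before turn [-0.4 -3.4 37.4] after turn [-0.5 -3.4 37.4]
```

View pics/w3.png

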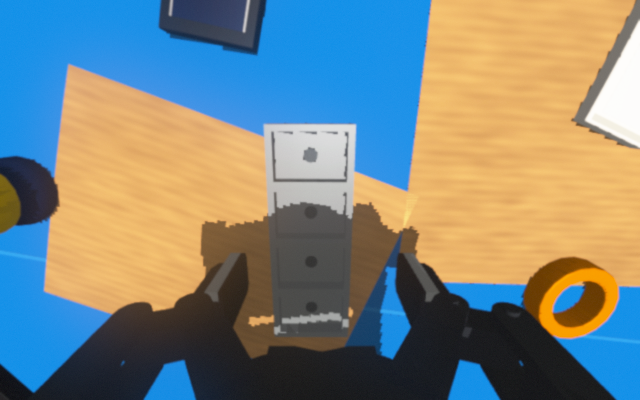

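Over the shell: its near-parallel sides run u≈265–355 at the top to 273–350, so yaw fits. It sits a few mm left of the fingers' mid (~321).

```bash
python3 - <<'E'
from h import *
im=dict(np.load("w3.npz"))
w=ray(im,[(264,125),(356,125),(351,335),(275,335),(311,234)],.014)*1000; print(w.round(1),w[:4].mean(0))
E
```

```text
[[515.3 213.2]
 [523.5 163.8]
 [386.9 139.7]
 [378.4 191.1]
 [456.3 178.1]] [451.0040351 176.9278652]
```

play_rows --moves '[{"delta_rot":[0,0,0],"dp":[-0.5,-4.2,12],"gripper":70},{"delta_rot":[0,0,0],"dp":[0,0,14],"gripper":70},{"delta_rot":[0,0,0],"dp":[0,0,10],"gripper":70},{"delta_rot":[0,0,0],"dp":[0,0,0],"gripper":70},{"delta_rot":[0,0,0],"dp":[0,0,0],"gripper":40},{"delta_rot":[0,0,0],"dp":[0,0,0],"gripper":40},{"delta_rot":[0,0,0],"dp":[0,0,0],"gripper":40},{"delta_rot":[0,0,0],"dp":[0,0,0],"gripper":40}]'

```text
t: 4.25
ee_pos: [0.4518, 0.1778, 0.0056]
eef_rot: [-3.131, -0.259, -0.003]
contact_force: [-1.3, -1.5, 4.2]
grip_width: 0.0486
```

play_rows --moves '[{"delta_rot":[0,0,0],"dp":[0,0,0],"gripper":40},{"delta_rot":[0,0,0],"dp":[0,0,0],"gripper":40},{"delta_rot":[0,0,0],"dp":[0,0,0],"gripper":40},{"delta_rot":[0,0,0],"dp":[0,0,0],"gripper":40},{"delta_rot":[0,0,0],"dp":[0,0,0],"gripper":40},{"delta_rot":[0,0,0],"dp":[0,0,0],"gripper":40},{"delta_rot":[0,0,0],"dp":[0,0,0],"gripper":40},{"delta_rot":[0,0,0],"dp":[0,0,0],"gripper":40}]'

```text
t: 4.92
ee_pos: [0.4518, 0.1778, 0.0055]
eef_rot: [-3.131, -0.259, -0.003]
contact_force: [-1.6, -1.3, 5.5]
grip_width: 0.0482
```

```bash
python3 - <<'E'
from h import *
plan(451,177,2,9.7)
E
```

```text
pos [451.8 177.8   5.5] yaw 9.46 tilt 0.10 w 48.2 t 4.92 F [-1.6 -1.3  5.5] q [ 0.3   0.48  1.88 -0.    0.78  1.71]
turn z -0.2 dp before turn [-0.9  0.7  3.5] after turn [-0.9  0.7  3.5]
```

play_rows --moves '[{"delta_rot":[0,0,0],"dp":[0,0,-5],"gripper":40},{"delta_rot":[0,0,0],"dp":[0,0,-12],"gripper":40},{"delta_rot":[0,0,0],"dp":[0,0,-20],"gripper":40},{"delta_rot":[0,0,0],"dp":[0,0,-20],"gripper":40},{"delta_rot":[0,0,0],"dp":[0,0,-20],"gripper":40},{"delta_rot":[0,0,0],"dp":[0,0,-15],"gripper":40},{"delta_rot":[0,0,0],"dp":[0,0,-8],"gripper":40},{"delta_rot":[0,0,0],"dp":[0,0,0],"gripper":40}]'

```text
t: 5.58
ee_pos: [0.4519, 0.178, 0.1063]
eef_rot: [-3.13, -0.259, -0.005]
contact_force: [0.0, -0.8, -0.7]
grip_width: 0.0483
```

```bash
python3 - <<'E'
from h import *
im=show("wrist","w4")
plan(644,-273,110,3.2)
E
```

```text
pos [451.4 177.8 104.9] yaw 9.47 tilt 0.09 w 48.6 t 5.63 F [ 0.6  0.7 -1.7] q [ 0.3   0.31  1.83 -0.    1.    1.71]
turn z 6.3 dp before turn [115.8 476.3  -5. ] after turn [167.1 460.9  -5.1]
```

View pics/w4.png

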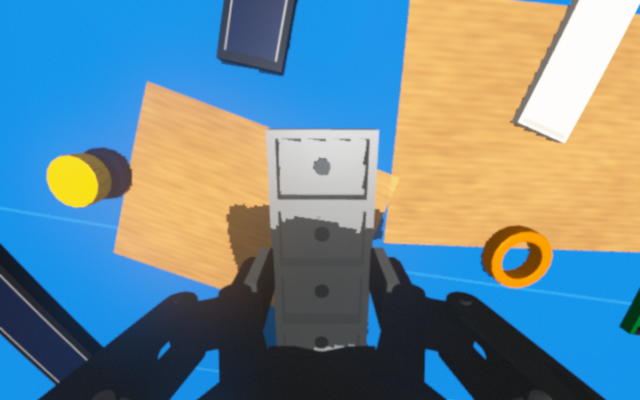

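The shell is held level and centred between the pads at about (322,240). On to the jig.

play_rows --moves '[{"delta_rot":[0,0,6.3],"dp":[0,0,0],"gripper":40},{"delta_rot":[0,0,0],"dp":[11.9,32.9,0],"gripper":40},{"delta_rot":[0,0,0],"dp":[11.9,32.9,0],"gripper":40},{"delta_rot":[0,0,0],"dp":[11.9,32.9,0],"gripper":40},{"delta_rot":[0,0,0],"dp":[11.9,32.9,0],"gripper":40},{"delta_rot":[0,0,0],"dp":[11.9,32.9,0],"gripper":40},{"delta_rot":[0,0,0],"dp":[11.9,32.9,0],"gripper":40},{"delta_rot":[0,0,0],"dp":[11.9,32.9,0],"gripper":40}]'

```text
t: 6.3
ee_pos: [0.5469, -0.0493, 0.103]
eef_rot: [-3.14, -0.087, 0.003]
contact_force: [0.1, 1.2, -0.9]
grip_width: 0.0487
```

play_rows --moves '[{"delta_rot":[0,0,0],"dp":[11.9,32.9,0],"gripper":40},{"delta_rot":[0,0,0],"dp":[11.9,32.9,0],"gripper":40},{"delta_rot":[0,0,0],"dp":[11.9,32.9,0],"gripper":40},{"delta_rot":[0,0,0],"dp":[11.9,32.9,0],"gripper":40},{"delta_rot":[0,0,0],"dp":[11.9,32.9,0],"gripper":40},{"delta_rot":[0,0,0],"dp":[11.9,32.9,0],"gripper":40},{"delta_rot":[0,0,0],"dp":[11.9,32.9,0],"gripper":40},{"delta_rot":[0,0,0],"dp":[0,0,0],"gripper":40}]'

```text
t: 6.97
ee_pos: [0.6429, -0.2781, 0.1018]
eef_rot: [3.141, 0.081, -0.002]
contact_force: [-0.8, 0.6, -1.3]
grip_width: 0.0486
```

```bash
python3 - <<'E'
from h import *
im=show("wrist","w5")
plan(644,-273,40,3.2)
E
```

```text
pos [ 642.4 -275.5  101.5] yaw 3.00 tilt 0.14 w 48.2 t 7.02 F [-1.  -0.  -1.6] q [-0.46  0.75  1.15 -0.    1.24  1.06]
turn z -0.2 dp before turn [ 1.8 -2.3 61.5] after turn [ 1.7 -2.4 61.5]
```

View pics/w5.png

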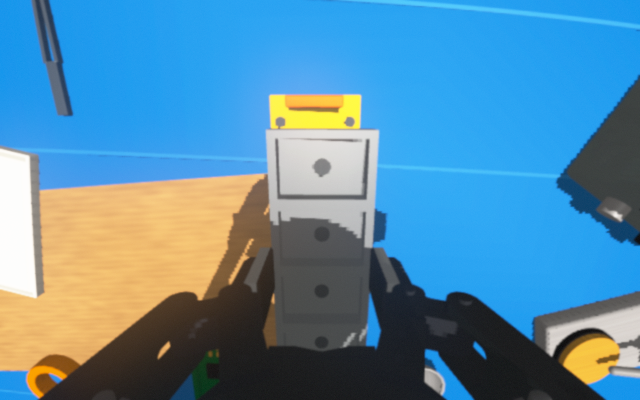

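```bash
python3 - <<'E'
from h import *
im=dict(np.load("w5.npz"))
big=cv2.resize(im["color"][85:135,255:390,::-1],None,fx=5,fy=5); cv2.imwrite("pics/w5c.png",big)
print(ray(im,[(269,95),(361,95)],.006).round(4)); print(ray(im,[(285,95),(343,95),(342,107),(287,107)],.032).round(4))
def J(x,y,c,yaw): 
    a=np.radians(yaw); return c[0]+x*np.cos(a)-y*np.sin(a), c[1]+x*np.sin(a)+y*np.cos(a)
print(J(90,0,(644,-273),3.2))
E
```

```text
[[ 0.7313 -0.235 ]
 [ 0.7348 -0.305 ]]
[[ 0.7303 -0.2503]
 [ 0.7323 -0.2896]
 [ 0.7245 -0.2894]
 [ 0.7226 -0.2518]]
(np.float64(733.8596687763783), np.float64(-267.97606455061526))
```

View pics/w5c.png

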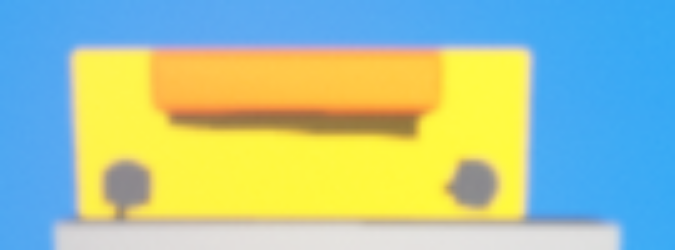

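play_rows --moves '[{"delta_rot":[0,0,0],"dp":[2,-1,15],"gripper":40},{"delta_rot":[0,0,0],"dp":[0,0,15],"gripper":40},{"delta_rot":[0,0,0],"dp":[0,0,15],"gripper":40},{"delta_rot":[0,0,0],"dp":[0,0,12],"gripper":40},{"delta_rot":[0,0,0],"dp":[0,0,8],"gripper":40},{"delta_rot":[0,0,0],"dp":[0,0,3],"gripper":40},{"delta_rot":[0,0,0],"dp":[0,0,0],"gripper":40},{"delta_rot":[0,0,0],"dp":[0,0,0],"gripper":40}]'

```text
t: 7.68
ee_pos: [0.6452, -0.2718, 0.0368]
eef_rot: [3.14, 0.087, 0.001]
contact_force: [0.5, 0.5, -0.9]
grip_width: 0.0484
```

```bash
python3 - <<'E'
from h import *
im=show("wrist","w6")
plan(644.5,-274.5,27.5,3)
E
```

```text
pos [ 645.3 -271.9   37.1] yaw 3.17 tilt 0.07 w 48.7 t 7.73 F [-0.4 -0.3 -1.9] q [-0.45  0.82  1.19  0.    1.13  1.06]
turn z 0.2 dp before turn [-0.9  2.5  9.6] after turn [-0.9  2.5  9.6]
```

View pics/w6.png

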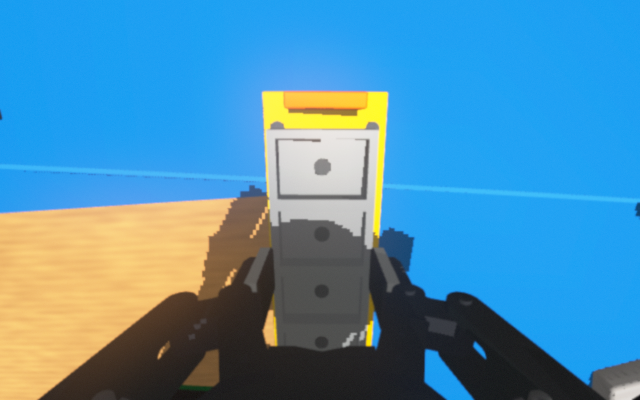

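Nearly in place: the stop's mid is at u≈325.5 and the shell's at ≈322.5, so it goes about 2 mm right, then down.

play_rows --moves '[{"delta_rot":[0,0,0],"dp":[-0.5,2,4],"gripper":40},{"delta_rot":[0,0,0],"dp":[0,0,3],"gripper":40},{"delta_rot":[0,0,0],"dp":[0,0,2],"gripper":40},{"delta_rot":[0,0,0],"dp":[0,0,0.5],"gripper":40},{"delta_rot":[0,0,0],"dp":[0,0,0],"gripper":40},{"delta_rot":[0,0,0],"dp":[0,0,0],"gripper":40},{"delta_rot":[0,0,0],"dp":[0,0,0],"gripper":40},{"delta_rot":[0,0,0],"dp":[0,0,0],"gripper":40}]'

```text
t: 8.4
ee_pos: [0.6445, -0.2741, 0.0276]
eef_rot: [3.14, 0.087, 0.0]
contact_force: [-4.8, 1.4, 7.3]
grip_width: 0.0486
```

```bash
python3 - <<'E'
from h import *
plan(644.5,-274.5,27.5,3)
E
```

```text
pos [ 644.5 -274.1   27.6] yaw 3.16 tilt 0.02 w 48.6 t 8.40 F [-4.8  1.4  7.3] q [-0.45  0.84  1.19 -0.    1.12  1.06]
turn z 0.2 dp before turn [-0.   0.4  0.1] after turn [-0.   0.4  0.1]
```

play_rows --moves '[{"delta_rot":[0,0,0],"dp":[0,0,0],"gripper":72},{"delta_rot":[0,0,0],"dp":[0,0,0],"gripper":72},{"delta_rot":[0,0,0],"dp":[0,0,0],"gripper":72},{"delta_rot":[0,0,0],"dp":[0,0,0],"gripper":72},{"delta_rot":[0,0,0],"dp":[0,0,-10],"gripper":72},{"delta_rot":[0,0,0],"dp":[0,0,-20],"gripper":72},{"delta_rot":[0,0,0],"dp":[0,0,-35],"gripper":72},{"delta_rot":[0,0,0],"dp":[0,0,-35],"gripper":72}]'

```text
t: 9.07
ee_pos: [0.644, -0.2736, 0.1278]
eef_rot: [-3.14, -0.087, 0.003]
contact_force: [0.6, -0.2, 0.9]
grip_width: 0.0722
```

play_rows --moves '[{"delta_rot":[0,0,0],"dp":[0,0,-35],"gripper":72},{"delta_rot":[0,0,0],"dp":[0,0,-35],"gripper":72},{"delta_rot":[0,0,0],"dp":[0,0,0],"gripper":72},{"delta_rot":[0,0,0],"dp":[0,0,0],"gripper":72},{"delta_rot":[0,0,0],"dp":[0,0,0],"gripper":72},{"delta_rot":[0,0,0],"dp":[0,0,0],"gripper":72},{"delta_rot":[0,0,0],"dp":[0,0,0],"gripper":72},{"delta_rot":[0,0,0],"dp":[0,0,0],"gripper":72}]'

```text
t: 9.73
ee_pos: [0.6443, -0.2737, 0.1957]
eef_rot: [-3.14, -0.087, 0.002]
contact_force: [-0.3, -0.1, 0.1]
grip_width: 0.0719
```

```bash
python3 - <<'E'
from h import *
im=show("wrist","w7")
plan(440,-177,190,0.5)
E
```

```text
pos [ 644.4 -273.8  196. ] yaw 3.17 tilt 0.07 w 71.5 t 9.78 F [0.2 0.3 0.7] q [-0.45  0.67  1.06  0.    1.41  1.06]
turn z 2.7 dp before turn [-198.7 -107.9    6.2] after turn [-203.5  -98.5    6. ]
```

View pics/w7.png

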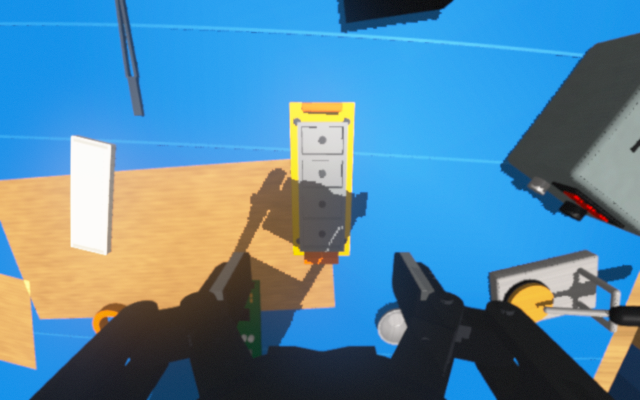

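The shell lies on the jig at about (322,185), square and centred between the orange stops at (321,107) and (322,258).

```bash
python3 - <<'E'
from h import *
im=dict(np.load("w7.npz"))
big=cv2.resize(im["color"][95:270,270:375,::-1],None,fx=3.4,fy=3.4); cv2.imwrite("pics/w7c.png",big)
h=cv2.cvtColor(np.ascontiguousarray(im["color"]),cv2.COLOR_RGB2HSV); s=np.zeros(h.shape[:2],bool); s[112:262,292:354]=1
print(rects(im,(h[...,1]<90)&s,.036,60,200,7,7))
ye=(h[...,0]<35)&(h[...,1]>150)&(h[...,2]>60); s[:]=0; s[95:270,285:360]=1
print(rects(im,ye&s,.006,60,260,9,5))
E
```

```text
[(array([325., 186.]), 642.2, -278.9, 145, 57, 3.0)]
[(array([306., 176.]), 637.4, -273.2, 192, 66, 1.5)]
```

View pics/w7c.png

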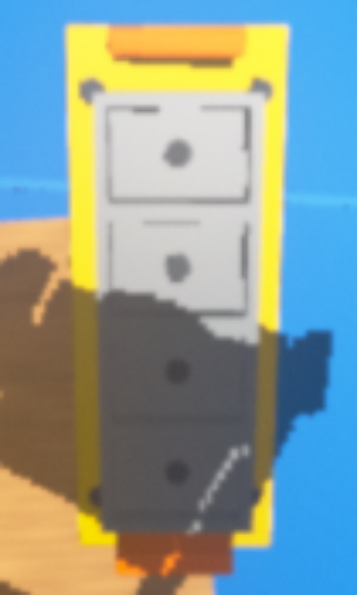

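play_rows --moves '[{"delta_rot":[0,0,2.7],"dp":[0,0,0],"gripper":72},{"delta_rot":[0,0,0],"dp":[-34,-16.4,1],"gripper":72},{"delta_rot":[0,0,0],"dp":[-34,-16.4,1],"gripper":72},{"delta_rot":[0,0,0],"dp":[-34,-16.4,1],"gripper":72},{"delta_rot":[0,0,0],"dp":[-34,-16.4,1],"gripper":72},{"delta_rot":[0,0,0],"dp":[-34,-16.4,1],"gripper":72},{"delta_rot":[0,0,0],"dp":[-34,-16.4,1],"gripper":72},{"delta_rot":[0,0,0],"dp":[0,0,0],"gripper":72}]'

```text
t: 10.45
ee_pos: [0.4346, -0.1744, 0.1896]
eef_rot: [-3.14, -0.013, 0.006]
contact_force: [0.3, -0.8, 0.9]
grip_width: 0.0722
```

```bash
python3 - <<'E'
from h import *
im=show("wrist","w8")
plan(440,-177,190,0.5)
E
```

```text
pos [ 437.5 -176.   190.8] yaw 0.48 tilt 0.05 w 71.9 t 10.50 F [ 1.  -0.6  0.4] q [-0.46  0.17  1.79  0.    1.19  1.1 ]
turn z -0.0 dp before turn [2.5 1.1 0.8] after turn [2.5 1.1 0.8]
```

View pics/w8.png

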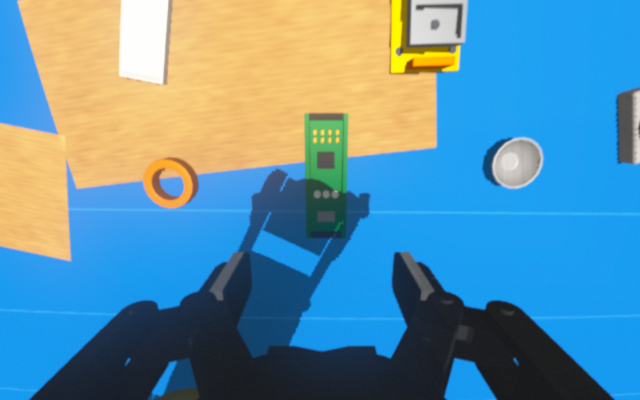

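Board in view: corners about (305,114), (348,114), (346,237), (307,237).

```bash
python3 - <<'E'
from h import *
im=dict(np.load("w7.npz"))
w=ray(im,[(297.4,122.1),(349.4,122.3),(344.1,250.9),(300.3,250.9)],.036)*1000; print(w.round(1),w.mean(0))
w=ray(im,[(289.7,102.5),(355,102.5),(349.4,255.3),(294.4,255.3)],.006)*1000; print(w.round(1),w.mean(0))
im=dict(np.load("w8.npz"))
w=ray(im,[(305,114),(348,114),(346,237),(307,237)],.012)*1000; print(w.round(1),w.mean(0))
E
```

```text
[[ 712.1 -247.5]
 [ 714.8 -298.8]
 [ 575.7 -304.2]
 [ 573.  -255.2]] [ 643.90742635 -276.40200514]
[[ 731.3 -236.2]
 [ 735.1 -305.9]
 [ 555.9 -314.5]
 [ 552.2 -246.5]] [ 643.62782589 -275.77193136]
[[ 511.  -157.7]
 [ 511.4 -202.4]
 [ 373.6 -204.7]
 [ 373.2 -159. ]] [ 442.29160592 -180.94018352]
```

play_rows --moves '[{"delta_rot":[0,0,0],"dp":[4.8,5,10],"gripper":72},{"delta_rot":[0,0,0],"dp":[0,0,30],"gripper":72},{"delta_rot":[0,0,0],"dp":[0,0,30],"gripper":72},{"delta_rot":[0,0,0],"dp":[0,0,30],"gripper":72},{"delta_rot":[0,0,0],"dp":[0,0,30],"gripper":72},{"delta_rot":[0,0,0],"dp":[0,0,20],"gripper":72},{"delta_rot":[0,0,0],"dp":[0,0,0],"gripper":72},{"delta_rot":[0,0,0],"dp":[0,0,0],"gripper":72}]'

```text
t: 11.17
ee_pos: [0.4449, -0.1822, 0.0405]
eef_rot: [-3.141, -0.013, 0.002]
contact_force: [0.3, -0.1, 0.7]
grip_width: 0.072
```

```bash
python3 - <<'E'
from h import *
im=show("wrist","w9")
plan(442.3,-181,4.5,0.7)
E
```

```text
pos [ 445.4 -182.5   41.6] yaw 0.47 tilt 0.05 w 72.1 t 11.22 F [0.6 0.9 0.6] q [-0.46  0.41  1.88 -0.    0.86  1.1 ]
turn z -0.2 dp before turn [-3.1 -1.5 37.1] after turn [-3.1 -1.5 37.1]
```

View pics/w9.png

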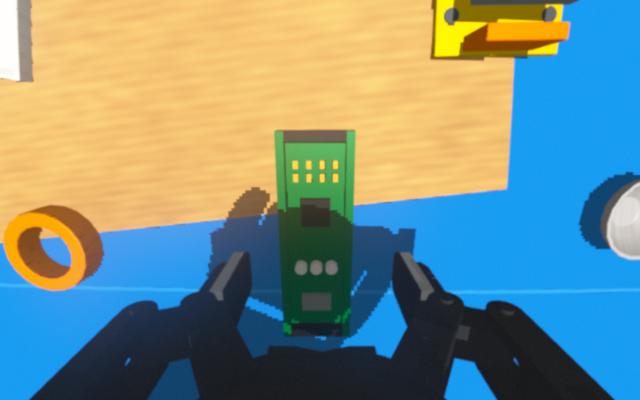

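The board's far corners are at (276,131) and (355,131), mid u≈315.5 against the fingers' ≈321. It needs about 2 mm left before closing.

```bash
python3 - <<'E'
from h import *
im=dict(np.load("w9.npz"))
w=ray(im,[(276,131),(355,131),(350,335),(283,335)],.012)*1000; print(w.round(1),w.mean(0))
E
```

```text
[[ 511.5 -157.3]
 [ 511.8 -202. ]
 [ 372.5 -204.2]
 [ 372.1 -157. ]] [ 441.97691721 -180.13563337]
```

play_rows --moves '[{"delta_rot":[0,0,0],"dp":[-2.5,-2,12],"gripper":72},{"delta_rot":[0,0,0],"dp":[0,0,14],"gripper":72},{"delta_rot":[0,0,0],"dp":[0,0,9.5],"gripper":72},{"delta_rot":[0,0,0],"dp":[0,0,0],"gripper":72},{"delta_rot":[0,0,0],"dp":[0,0,0],"gripper":36},{"delta_rot":[0,0,0],"dp":[0,0,0],"gripper":36},{"delta_rot":[0,0,0],"dp":[0,0,0],"gripper":36},{"delta_rot":[0,0,0],"dp":[0,0,0],"gripper":36}]'

```text
t: 11.88
ee_pos: [0.4427, -0.1804, 0.0066]
eef_rot: [3.141, 0.013, 0.002]
contact_force: [-3.2, 0.7, 8.4]
grip_width: 0.0445
```

play_rows --moves '[{"delta_rot":[0,0,0],"dp":[0,0,0],"gripper":36},{"delta_rot":[0,0,0],"dp":[0,0,0],"gripper":36},{"delta_rot":[0,0,0],"dp":[0,0,0],"gripper":36},{"delta_rot":[0,0,0],"dp":[0,0,0],"gripper":36},{"delta_rot":[0,0,0],"dp":[0,0,0],"gripper":36},{"delta_rot":[0,0,0],"dp":[0,0,0],"gripper":36},{"delta_rot":[0,0,0],"dp":[0,0,0],"gripper":36},{"delta_rot":[0,0,0],"dp":[0,0,0],"gripper":36}]'

```text
t: 12.55
ee_pos: [0.4427, -0.1804, 0.0066]
eef_rot: [3.141, 0.013, 0.003]
contact_force: [-2.8, 0.1, 8.1]
grip_width: 0.0441
```

play_rows --moves '[{"delta_rot":[0,0,0],"dp":[0,0,-5],"gripper":36},{"delta_rot":[0,0,0],"dp":[0,0,-12],"gripper":36},{"delta_rot":[0,0,0],"dp":[0,0,-25],"gripper":36},{"delta_rot":[0,0,0],"dp":[0,0,-30],"gripper":36},{"delta_rot":[0,0,0],"dp":[0,0,-25],"gripper":36},{"delta_rot":[0,0,0],"dp":[0,0,-12],"gripper":36},{"delta_rot":[0,0,0],"dp":[0,0,0],"gripper":36},{"delta_rot":[0,0,0],"dp":[0,0,0],"gripper":36}]'

```text
t: 13.22
ee_pos: [0.4421, -0.1802, 0.1147]
eef_rot: [3.141, 0.013, 0.002]
contact_force: [-0.8, -0.1, -1.0]
grip_width: 0.0438
```

```bash
python3 - <<'E'
from h import *
im=show("wrist","w10")
plan(644.4,-274.3,115,3.1)
E
```

```text
pos [ 441.7 -180.   113.8] yaw 0.47 tilt 0.02 w 44.0 t 13.27 F [-0.1 -0.3 -0.9] q [-0.46  0.28  1.85 -0.    1.02  1.1 ]
turn z -2.6 dp before turn [201.9  96.   -1.3] after turn [197.3 105.2  -1.2]
```

View pics/w10.png

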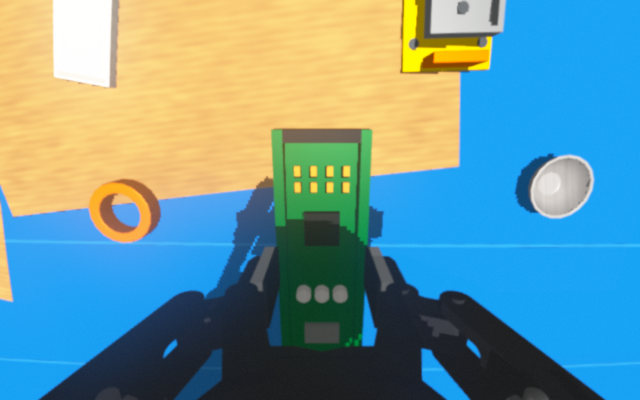

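The board is held square, spanning u≈272–371. Moving it over the jig.

play_rows --moves '[{"delta_rot":[0,0,-2.6],"dp":[0,0,0],"gripper":36},{"delta_rot":[0,0,0],"dp":[32.9,17.5,0],"gripper":36},{"delta_rot":[0,0,0],"dp":[32.9,17.5,0],"gripper":36},{"delta_rot":[0,0,0],"dp":[32.9,17.5,0],"gripper":36},{"delta_rot":[0,0,0],"dp":[32.9,17.5,0],"gripper":36},{"delta_rot":[0,0,0],"dp":[32.9,17.5,0],"gripper":36},{"delta_rot":[0,0,0],"dp":[32.9,17.5,0],"gripper":36},{"delta_rot":[0,0,0],"dp":[0,0,0],"gripper":36}]'

```text
t: 13.93
ee_pos: [0.6481, -0.2762, 0.1101]
eef_rot: [-3.14, -0.084, 0.003]
contact_force: [-0.4, -0.7, -1.1]
grip_width: 0.044
```

play_rows --moves '[{"delta_rot":[0,0,0],"dp":[0,0,0],"gripper":36},{"delta_rot":[0,0,0],"dp":[0,0,15],"gripper":36},{"delta_rot":[0,0,0],"dp":[0,0,15],"gripper":36},{"delta_rot":[0,0,0],"dp":[0,0,15],"gripper":36},{"delta_rot":[0,0,0],"dp":[0,0,10],"gripper":36},{"delta_rot":[0,0,0],"dp":[0,0,5],"gripper":36},{"delta_rot":[0,0,0],"dp":[0,0,0],"gripper":36},{"delta_rot":[0,0,0],"dp":[0,0,0],"gripper":36}]'

```text
t: 14.6
ee_pos: [0.6448, -0.2744, 0.0546]
eef_rot: [3.14, 0.084, 0.0]
contact_force: [0.1, 0.0, -0.2]
grip_width: 0.0438
```

```bash
python3 - <<'E'
from h import *
im=show("wrist","w11")
plan(644.4,-274.3,42.6,3.1)
E
```

```text
pos [ 645.  -274.5   55.1] yaw 3.07 tilt 0.06 w 44.2 t 14.65 F [ 0.4 -0.2 -0.5] q [-0.45  0.8   1.18 -0.    1.16  1.06]
turn z -0.0 dp before turn [-0.6 -0.2 12.5] after turn [-0.6 -0.2 12.5]
```

View pics/w11.png

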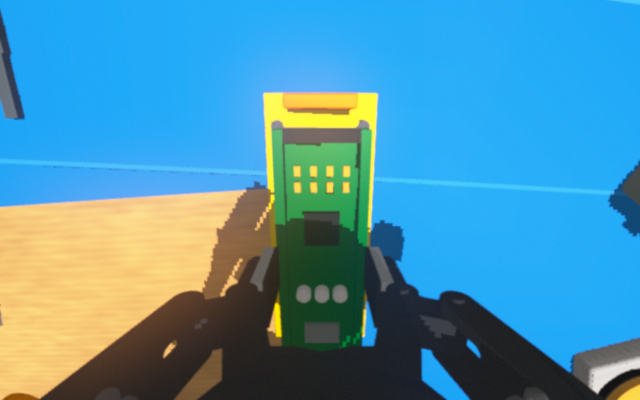

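Aligned: jig mid u≈321, board mid ≈321.5. Lowering and releasing.

play_rows --moves '[{"delta_rot":[0,0,0],"dp":[-0.6,0,5],"gripper":36},{"delta_rot":[0,0,0],"dp":[0,0,4],"gripper":36},{"delta_rot":[0,0,0],"dp":[0,0,2],"gripper":36},{"delta_rot":[0,0,0],"dp":[0,0,1.5],"gripper":36},{"delta_rot":[0,0,0],"dp":[0,0,0],"gripper":36},{"delta_rot":[0,0,0],"dp":[0,0,0],"gripper":36},{"delta_rot":[0,0,0],"dp":[0,0,0],"gripper":36},{"delta_rot":[0,0,0],"dp":[0,0,0],"gripper":36}]'

```text
t: 15.32
ee_pos: [0.6442, -0.2744, 0.0427]
eef_rot: [3.14, 0.084, 0.0]
contact_force: [-5.4, 1.5, 8.4]
grip_width: 0.0438
```

play_rows --moves '[{"delta_rot":[0,0,0],"dp":[0,0,0],"gripper":66},{"delta_rot":[0,0,0],"dp":[0,0,0],"gripper":66},{"delta_rot":[0,0,0],"dp":[0,0,0],"gripper":66},{"delta_rot":[0,0,0],"dp":[0,0,0],"gripper":66},{"delta_rot":[0,0,0],"dp":[0,0,-10],"gripper":66},{"delta_rot":[0,0,0],"dp":[0,0,-20],"gripper":66},{"delta_rot":[0,0,0],"dp":[0,0,-35],"gripper":66},{"delta_rot":[0,0,0],"dp":[0,0,-35],"gripper":66}]'

```text
t: 15.98
ee_pos: [0.6437, -0.2742, 0.1428]
eef_rot: [-3.14, -0.084, 0.002]
contact_force: [0.5, 0.2, 0.7]
grip_width: 0.0661
```

play_rows --moves '[{"delta_rot":[0,0,0],"dp":[0,0,-30],"gripper":72},{"delta_rot":[0,0,0],"dp":[0,0,-20],"gripper":72},{"delta_rot":[0,0,0],"dp":[0,0,0],"gripper":72},{"delta_rot":[0,0,0],"dp":[0,0,0],"gripper":72},{"delta_rot":[0,0,0],"dp":[0,0,0],"gripper":72},{"delta_rot":[0,0,0],"dp":[0,0,0],"gripper":72},{"delta_rot":[0,0,0],"dp":[0,0,0],"gripper":72},{"delta_rot":[0,0,0],"dp":[0,0,0],"gripper":72}]'

```text
t: 16.65
ee_pos: [0.644, -0.2743, 0.1909]
eef_rot: [-3.14, -0.084, 0.002]
contact_force: [0.3, 0.2, -0.0]
grip_width: 0.0719
```

```bash
python3 - <<'E'
from h import *
im=show("wrist","w12")
plan(610,4,190,-11)
E
```

```text
pos [ 644.1 -274.4  191.1] yaw 3.07 tilt 0.06 w 71.7 t 16.70 F [ 0.9  0.4 -0.2] q [-0.46  0.68  1.07 -0.    1.4   1.06]
turn z 14.1 dp before turn [ -19.1 -279.8    1.3] after turn [ -86.5 -266.8    1.1]
```

View pics/w12.png

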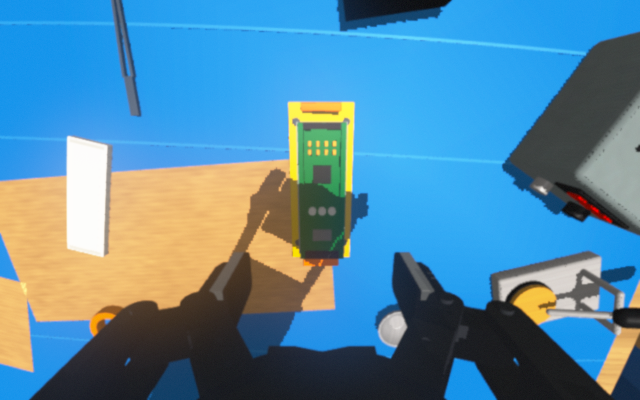

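The board lies on the shell at about (322,190), square on the jig. Next the diffuser.

play_rows --moves '[{"delta_rot":[0,0,7.05],"dp":[0,0,0],"gripper":72},{"delta_rot":[0,0,7.05],"dp":[0,0,0],"gripper":72},{"delta_rot":[0,0,0],"dp":[-10.8,-33.3,0],"gripper":72},{"delta_rot":[0,0,0],"dp":[-10.8,-33.3,0],"gripper":72},{"delta_rot":[0,0,0],"dp":[-10.8,-33.3,0],"gripper":72},{"delta_rot":[0,0,0],"dp":[-10.8,-33.3,0],"gripper":72},{"delta_rot":[0,0,0],"dp":[-10.8,-33.3,0],"gripper":72},{"delta_rot":[0,0,0],"dp":[-10.8,-33.3,0],"gripper":72}]'

```text
t: 17.37
ee_pos: [0.6183, -0.0643, 0.1917]
eef_rot: [-3.127, 0.302, 0.0]
contact_force: [1.6, 0.6, 0.2]
grip_width: 0.072
```

play_rows --moves '[{"delta_rot":[0,0,0],"dp":[-10.8,-33.3,0],"gripper":72},{"delta_rot":[0,0,0],"dp":[-10.8,-33.3,0],"gripper":72},{"delta_rot":[0,0,0],"dp":[0,0,20],"gripper":72},{"delta_rot":[0,0,0],"dp":[0,0,30],"gripper":72},{"delta_rot":[0,0,0],"dp":[0,0,30],"gripper":72},{"delta_rot":[0,0,0],"dp":[0,0,10],"gripper":72},{"delta_rot":[0,0,0],"dp":[0,0,0],"gripper":72},{"delta_rot":[0,0,0],"dp":[0,0,0],"gripper":72}]'

```text
t: 18.03
ee_pos: [0.6107, 0.0034, 0.1026]
eef_rot: [-3.127, 0.302, -0.0]
contact_force: [1.0, -0.3, 0.8]
grip_width: 0.0718
```

```bash
python3 - <<'E'
from h import *
plan(610,4,40,-11)
im=show("wrist","w13")
plan(610,4,40,-11)
print(rects(im,masks(im)["white"],.01,70,200,5,5))
E
```

```text
pos [610.7   3.4 102.6] yaw -11.04 tilt 0.02 w 71.8 t 18.03 F [ 1.  -0.3  0.8] q [-0.05  0.56  1.46 -0.    1.12  1.71]
turn z -0.0 dp before turn [-0.8 -0.4 62.6] after turn [-0.8 -0.4 62.6]
pos [611.2   3.4 103.5] yaw -11.04 tilt 0.12 w 71.8 t 18.08 F [ 0.9 -0.1 -0.2] q [-0.05  0.56  1.46  0.    1.12  1.71]
turn z -0.0 dp before turn [-1.4 -0.3 63.5] after turn [-1.2 -0.3 63.5]
[]
```

View pics/w13.png

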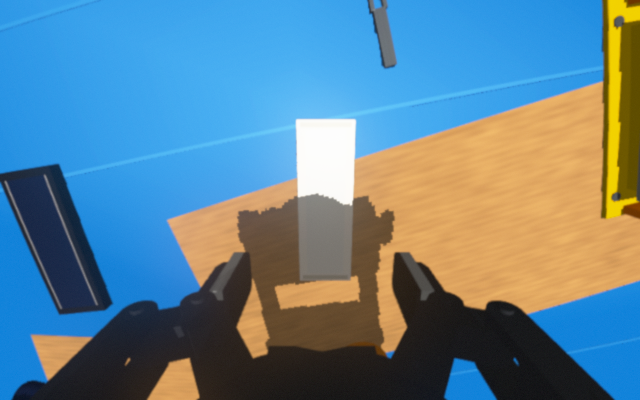

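Diffuser corners: top face about (296,119), (356,119), (351,276), (301,276).

```bash
python3 - <<'E'
from h import *
im=dict(np.load("w13.npz"))
w=ray(im,[(296,119.5),(356,119.5),(351.5,276),(300.5,276)],.01)*1000; print(w.round(1),w.mean(0))
d=(w[0]+w[1]-w[2]-w[3]); print(np.degrees(np.arctan2(d[1],d[0])))
plan(*w.mean(0),6,-11.2)
E
```

```text
[[685.7   7.6]
 [676.9 -37.6]
 [544.2 -12.2]
 [553.   32.8]] [614.94047605  -2.33848169]
-10.807222586973793
pos [611.2   3.4 103.5] yaw -11.04 tilt 0.12 w 71.8 t 18.08 F [ 0.9 -0.1 -0.2] q [-0.05  0.56  1.46  0.    1.12  1.71]
turn z 0.2 dp before turn [ 4.6  5.  97.5] after turn [ 4.8  4.9 97.5]
```

play_rows --moves '[{"delta_rot":[0,0,0],"dp":[4.5,5,10],"gripper":72},{"delta_rot":[0,0,0],"dp":[0,0,25],"gripper":72},{"delta_rot":[0,0,0],"dp":[0,0,25],"gripper":72},{"delta_rot":[0,0,0],"dp":[0,0,10],"gripper":72},{"delta_rot":[0,0,0],"dp":[0,0,0],"gripper":72},{"delta_rot":[0,0,0],"dp":[0,0,0],"gripper":72},{"delta_rot":[0,0,0],"dp":[0,0,0],"gripper":72},{"delta_rot":[0,0,0],"dp":[0,0,0],"gripper":72}]'

```text
t: 18.75
ee_pos: [0.6147, -0.0023, 0.0335]
eef_rot: [-3.127, 0.302, -0.004]
contact_force: [-0.5, 0.6, 0.7]
grip_width: 0.0719
```

```bash
python3 - <<'E'
from h import *
im=show("wrist","w14")
plan(614.9,-2.3,5,-11)
E
```

```text
pos [614.5  -2.2  33.2] yaw -11.03 tilt 0.13 w 72.0 t 18.80 F [ 0.3  0.8 -0.6] q [-0.06  0.66  1.49  0.    0.99  1.7 ]
turn z -0.0 dp before turn [ 0.3  0.  28.2] after turn [ 0.4  0.  28.2]
```

View pics/w14.png

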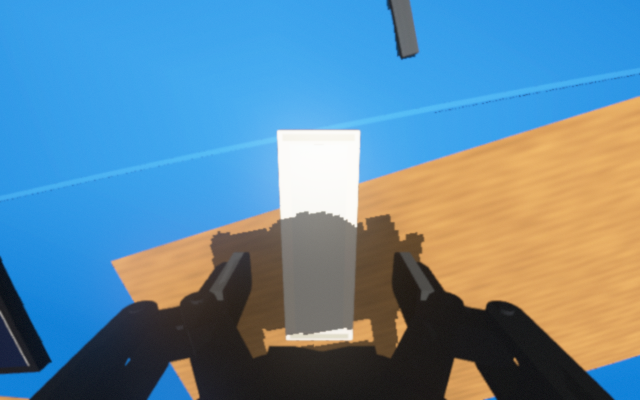

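Well aligned, with the diffuser spanning (278–360, 131) to (287–352, 340).

```bash
python3 - <<'E'
from h import *
im=dict(np.load("w14.npz"))
w=ray(im,[(278,131),(360,131),(352,339),(287,339)],.01)*1000; print(w.round(1),w.mean(0))
E
```

```text
[[685.1   7.2]
 [676.5 -37. ]
 [540.8 -10.3]
 [549.3  33.5]] [612.944202    -1.64714901]
```

play_rows --moves '[{"delta_rot":[0,0,0],"dp":[0,0,10],"gripper":72},{"delta_rot":[0,0,0],"dp":[0,0,12],"gripper":72},{"delta_rot":[0,0,0],"dp":[0,0,5],"gripper":72},{"delta_rot":[0,0,0],"dp":[0,0,0],"gripper":72},{"delta_rot":[0,0,0],"dp":[0,0,0],"gripper":36},{"delta_rot":[0,0,0],"dp":[0,0,0],"gripper":36},{"delta_rot":[0,0,0],"dp":[0,0,0],"gripper":36},{"delta_rot":[0,0,0],"dp":[0,0,0],"gripper":36}]'

```text
t: 19.47
ee_pos: [0.6142, -0.0022, 0.0055]
eef_rot: [-3.127, 0.302, -0.002]
contact_force: [-0.4, 0.1, 3.9]
grip_width: 0.0439
```

play_rows --moves '[{"delta_rot":[0,0,0],"dp":[0,0,0],"gripper":36},{"delta_rot":[0,0,0],"dp":[0,0,0],"gripper":36},{"delta_rot":[0,0,0],"dp":[0,0,0],"gripper":36},{"delta_rot":[0,0,0],"dp":[0,0,0],"gripper":36},{"delta_rot":[0,0,0],"dp":[0,0,0],"gripper":36},{"delta_rot":[0,0,0],"dp":[0,0,0],"gripper":36},{"delta_rot":[0,0,0],"dp":[0,0,0],"gripper":36},{"delta_rot":[0,0,0],"dp":[0,0,0],"gripper":36}]'

```text
t: 20.13
ee_pos: [0.6142, -0.0022, 0.0054]
eef_rot: [-3.127, 0.302, -0.002]
contact_force: [-1.2, 0.9, 5.6]
grip_width: 0.0435
```

play_rows --moves '[{"delta_rot":[0,0,0],"dp":[0,0,-5],"gripper":36},{"delta_rot":[0,0,0],"dp":[0,0,-12],"gripper":36},{"delta_rot":[0,0,0],"dp":[0,0,-25],"gripper":36},{"delta_rot":[0,0,0],"dp":[0,0,-30],"gripper":36},{"delta_rot":[0,0,0],"dp":[0,0,-30],"gripper":36},{"delta_rot":[0,0,0],"dp":[0,0,-12],"gripper":36},{"delta_rot":[0,0,0],"dp":[0,0,0],"gripper":36},{"delta_rot":[0,0,0],"dp":[0,0,0],"gripper":36}]'

```text
t: 20.8
ee_pos: [0.6136, -0.0022, 0.1187]
eef_rot: [-3.127, 0.302, -0.0]
contact_force: [-0.4, 0.3, -2.5]
grip_width: 0.0439
```

```bash
python3 - <<'E'
from h import *
im=show("wrist","w15")
plan(645,-274.5,115,3.1)
E
```

```text
pos [613.2  -2.1 117.5] yaw -11.03 tilt 0.10 w 43.7 t 20.85 F [-0.2 -0.4 -0.9] q [-0.06  0.55  1.44  0.    1.15  1.7 ]
turn z -14.1 dp before turn [ 83.4 261.3   2.4] after turn [ 17.1 273.7   2.5]
```

View pics/w15.png

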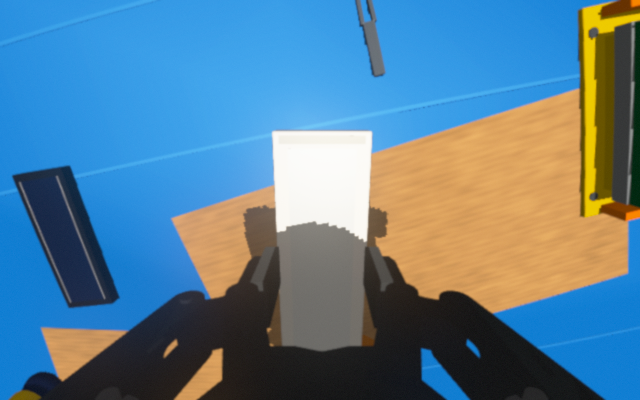

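The diffuser is held level and square, u≈272–373. Carrying it to the jig.

play_rows --moves '[{"delta_rot":[0,0,-7.05],"dp":[0,0,0],"gripper":36},{"delta_rot":[0,0,-7.05],"dp":[0,0,0],"gripper":36},{"delta_rot":[0,0,0],"dp":[1.9,30.4,0],"gripper":36},{"delta_rot":[0,0,0],"dp":[1.9,30.4,0],"gripper":36},{"delta_rot":[0,0,0],"dp":[1.9,30.4,0],"gripper":36},{"delta_rot":[0,0,0],"dp":[1.9,30.4,0],"gripper":36},{"delta_rot":[0,0,0],"dp":[1.9,30.4,0],"gripper":36},{"delta_rot":[0,0,0],"dp":[1.9,30.4,0],"gripper":36}]'

```text
t: 21.52
ee_pos: [0.6342, -0.185, 0.1164]
eef_rot: [-3.139, -0.084, 0.005]
contact_force: [0.2, 1.0, -0.6]
grip_width: 0.0435
```

play_rows --moves '[{"delta_rot":[0,0,0],"dp":[1.9,30.4,0],"gripper":36},{"delta_rot":[0,0,0],"dp":[1.9,30.4,0],"gripper":36},{"delta_rot":[0,0,0],"dp":[1.9,30.4,0],"gripper":36},{"delta_rot":[0,0,0],"dp":[0,0,10],"gripper":36},{"delta_rot":[0,0,0],"dp":[0,0,20],"gripper":36},{"delta_rot":[0,0,0],"dp":[0,0,15],"gripper":36},{"delta_rot":[0,0,0],"dp":[0,0,7],"gripper":36},{"delta_rot":[0,0,0],"dp":[0,0,0],"gripper":36}]'

```text
t: 22.18
ee_pos: [0.6442, -0.2736, 0.0631]
eef_rot: [-3.138, -0.084, 0.008]
contact_force: [0.2, 0.2, -1.0]
grip_width: 0.0437
```

```bash
python3 - <<'E'
from h import *
im=show("wrist","w16")
plan(645,-274.5,53.4,3.1)
E
```

```text
pos [ 644.9 -273.9   65.1] yaw 3.08 tilt 0.17 w 43.9 t 22.23 F [ 0.1 -0.2 -0.5] q [-0.45  0.79  1.17  0.    1.18  1.06]
turn z -0.0 dp before turn [ 0.1  0.6 11.7] after turn [ 0.   0.6 11.7]
```

View pics/w16.png

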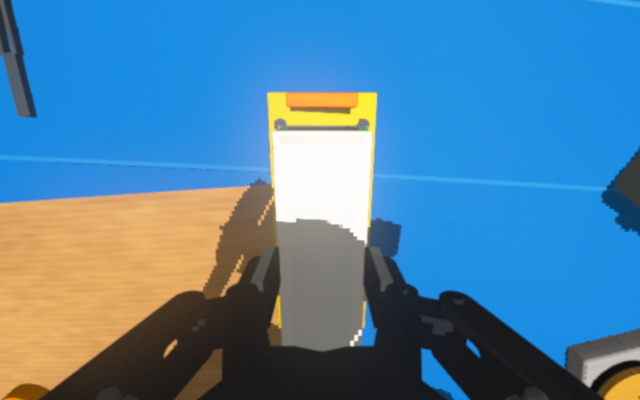

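The diffuser and the jig are both centred on u≈322. Lowering.

play_rows --moves '[{"delta_rot":[0,0,0],"dp":[0,0.5,5],"gripper":36},{"delta_rot":[0,0,0],"dp":[0,0,4],"gripper":36},{"delta_rot":[0,0,0],"dp":[0,0,2],"gripper":36},{"delta_rot":[0,0,0],"dp":[0,0,1],"gripper":36},{"delta_rot":[0,0,0],"dp":[0,0,0],"gripper":36},{"delta_rot":[0,0,0],"dp":[0,0,0],"gripper":36},{"delta_rot":[0,0,0],"dp":[0,0,0],"gripper":36},{"delta_rot":[0,0,0],"dp":[0,0,0],"gripper":36}]'

```text
t: 22.9
ee_pos: [0.6456, -0.275, 0.055]
eef_rot: [3.14, 0.084, 0.001]
contact_force: [0.5, 0.1, -1.1]
grip_width: 0.0437
```

play_rows --moves '[{"delta_rot":[0,0,0],"dp":[-0.5,-0.5,1],"gripper":36},{"delta_rot":[0,0,0],"dp":[0,0,0.8],"gripper":36},{"delta_rot":[0,0,0],"dp":[0,0,0.5],"gripper":36},{"delta_rot":[0,0,0],"dp":[0,0,0],"gripper":36},{"delta_rot":[0,0,0],"dp":[0,0,0],"gripper":36},{"delta_rot":[0,0,0],"dp":[0,0,0],"gripper":36},{"delta_rot":[0,0,0],"dp":[0,0,0],"gripper":36},{"delta_rot":[0,0,0],"dp":[0,0,0],"gripper":36}]'

```text
t: 23.57
ee_pos: [0.6451, -0.2745, 0.0534]
eef_rot: [3.14, 0.084, 0.001]
contact_force: [-4.0, 2.0, 6.4]
grip_width: 0.0438
```

play_rows --moves '[{"delta_rot":[0,0,0],"dp":[0,0,0],"gripper":66},{"delta_rot":[0,0,0],"dp":[0,0,0],"gripper":66},{"delta_rot":[0,0,0],"dp":[0,0,0],"gripper":66},{"delta_rot":[0,0,0],"dp":[0,0,0],"gripper":66},{"delta_rot":[0,0,0],"dp":[0,0,-10],"gripper":66},{"delta_rot":[0,0,0],"dp":[0,0,-20],"gripper":66},{"delta_rot":[0,0,0],"dp":[0,0,-35],"gripper":66},{"delta_rot":[0,0,0],"dp":[0,0,-35],"gripper":66}]'

```text
t: 24.23
ee_pos: [0.6446, -0.2743, 0.1535]
eef_rot: [-3.14, -0.084, 0.002]
contact_force: [1.5, 0.2, 1.8]
grip_width: 0.0663
```

play_rows --moves '[{"delta_rot":[0,0,0],"dp":[0,0,-30],"gripper":74},{"delta_rot":[0,0,0],"dp":[0,0,-15],"gripper":74},{"delta_rot":[0,0,0],"dp":[0,0,0],"gripper":74},{"delta_rot":[0,0,0],"dp":[0,0,0],"gripper":74},{"delta_rot":[0,0,0],"dp":[0,0,0],"gripper":74},{"delta_rot":[0,0,0],"dp":[0,0,0],"gripper":74},{"delta_rot":[0,0,0],"dp":[0,0,0],"gripper":74},{"delta_rot":[0,0,0],"dp":[0,0,0],"gripper":74}]'

```text
t: 24.9
ee_pos: [0.6448, -0.2744, 0.1965]
eef_rot: [-3.14, -0.084, 0.002]
contact_force: [0.3, 0.4, -0.4]
grip_width: 0.074
```

```bash
python3 - <<'E'
from h import *
im=show("wrist","w17")
plan(621,241,190,-3.3)
E
```

```text
pos [ 644.9 -274.4  196.7] yaw 3.07 tilt 0.06 w 73.8 t 24.95 F [-0.7 -0.2  0.2] q [-0.45  0.67  1.06 -0.    1.41  1.06]
turn z 6.4 dp before turn [   3.8 -516.     7. ] after turn [ -53.5 -513.2    6.7]
```

View pics/w17.png

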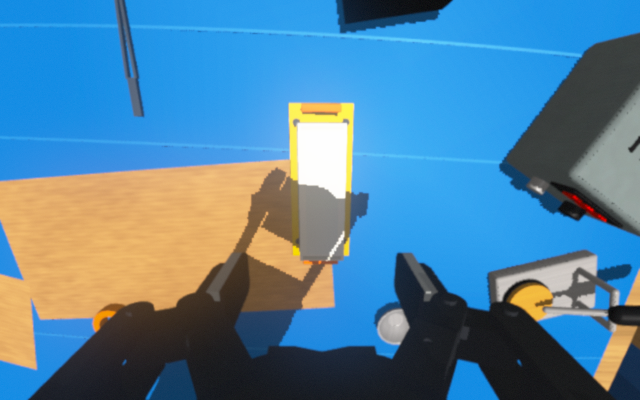

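The diffuser lies square and centred on the stack at about (322,190). Now the middle-sized display.

play_rows --moves '[{"delta_rot":[0,0,6.4],"dp":[0,0,0],"gripper":74},{"delta_rot":[0,0,0],"dp":[-3.8,-36.6,0],"gripper":74},{"delta_rot":[0,0,0],"dp":[-3.8,-36.6,0],"gripper":74},{"delta_rot":[0,0,0],"dp":[-3.8,-36.6,0],"gripper":74},{"delta_rot":[0,0,0],"dp":[-3.8,-36.6,0],"gripper":74},{"delta_rot":[0,0,0],"dp":[-3.8,-36.6,0],"gripper":74},{"delta_rot":[0,0,0],"dp":[-3.8,-36.6,0],"gripper":74},{"delta_rot":[0,0,0],"dp":[-3.8,-36.6,0],"gripper":74}]'

```text
t: 25.62
ee_pos: [0.633, -0.0155, 0.1974]
eef_rot: [-3.14, 0.091, 0.0]
contact_force: [0.6, 0.7, -0.1]
grip_width: 0.0739
```

play_rows --moves '[{"delta_rot":[0,0,0],"dp":[-3.8,-36.6,0],"gripper":74},{"delta_rot":[0,0,0],"dp":[-3.8,-36.6,0],"gripper":74},{"delta_rot":[0,0,0],"dp":[-3.8,-36.6,0],"gripper":74},{"delta_rot":[0,0,0],"dp":[-3.8,-36.6,0],"gripper":74},{"delta_rot":[0,0,0],"dp":[-3.8,-36.6,0],"gripper":74},{"delta_rot":[0,0,0],"dp":[-3.8,-36.6,0],"gripper":74},{"delta_rot":[0,0,0],"dp":[-3.8,-36.6,0],"gripper":74},{"delta_rot":[0,0,0],"dp":[0,0,0],"gripper":74}]'

```text
t: 26.28
ee_pos: [0.6204, 0.2462, 0.197]
eef_rot: [-3.14, 0.083, 0.001]
contact_force: [0.3, 0.2, -0.8]
grip_width: 0.0741
```

play_rows --moves '[{"delta_rot":[0,0,0],"dp":[0,0,20],"gripper":74},{"delta_rot":[0,0,0],"dp":[0,0,30],"gripper":74},{"delta_rot":[0,0,0],"dp":[0,0,30],"gripper":74},{"delta_rot":[0,0,0],"dp":[0,0,10],"gripper":74},{"delta_rot":[0,0,0],"dp":[0,0,0],"gripper":74},{"delta_rot":[0,0,0],"dp":[0,0,0],"gripper":74},{"delta_rot":[0,0,0],"dp":[0,0,0],"gripper":74},{"delta_rot":[0,0,0],"dp":[0,0,0],"gripper":74}]'

```text
t: 26.95
ee_pos: [0.6225, 0.2404, 0.1096]
eef_rot: [-3.139, 0.091, -0.005]
contact_force: [0.1, -0.0, -0.5]
grip_width: 0.0741
```

```bash
python3 - <<'E'
from h import *
im=show("wrist","w18")
plan(621,241,40,-3.3)
E
```

```text
pos [622.3 240.3 109.3] yaw -3.33 tilt 0.15 w 74.0 t 27.00 F [0.1 1.  0.3] q [0.31 0.67 1.27 0.   1.2  1.94]
turn z -0.0 dp before turn [-1.5 -0.5 69.3] after turn [-1.4 -0.6 69.3]
```

View pics/w18.png

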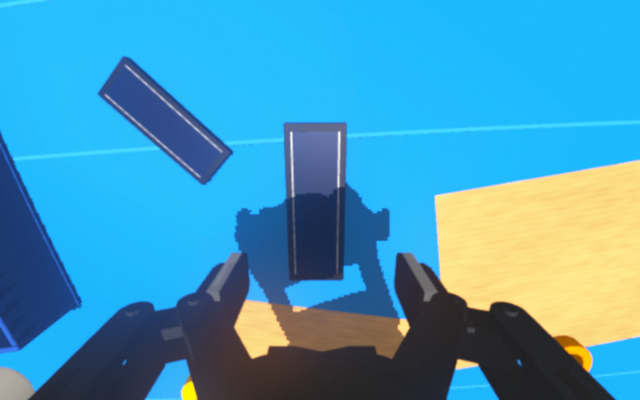

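The display spans (285–347, 123) to (290–343, 279). The smaller look-alike is off at (165,120).

```bash
python3 - <<'E'
from h import *
im=dict(np.load("w18.npz"))
w=ray(im,[(284.5,123.5),(347,123.5),(343,278),(290,278)],.012)*1000; print(w.round(1),w.mean(0))
d=(w[0]+w[1]-w[2]-w[3]); print(np.degrees(np.arctan2(d[1],d[0])),np.linalg.norm(d)/2)
plan(*w.mean(0),35,-3.3)
E
```

```text
[[693.8 264.2]
 [690.9 215. ]
 [554.3 223.4]
 [557.1 272. ]] [624.04038687 243.64428869]
-3.3767433655885744 136.8970329307034
pos [622.3 240.3 109.3] yaw -3.33 tilt 0.15 w 74.0 t 27.00 F [0.1 1.  0.3] q [0.31 0.67 1.27 0.   1.2  1.94]
turn z -0.0 dp before turn [ 1.3 -3.4 74.3] after turn [ 1.5 -3.4 74.3]
```

play_rows --moves '[{"delta_rot":[0,0,0],"dp":[0.5,-3.4,12],"gripper":74},{"delta_rot":[0,0,0],"dp":[0,0,25],"gripper":74},{"delta_rot":[0,0,0],"dp":[0,0,25],"gripper":74},{"delta_rot":[0,0,0],"dp":[0,0,14],"gripper":74},{"delta_rot":[0,0,0],"dp":[0,0,0],"gripper":74},{"delta_rot":[0,0,0],"dp":[0,0,0],"gripper":74},{"delta_rot":[0,0,0],"dp":[0,0,0],"gripper":74},{"delta_rot":[0,0,0],"dp":[0,0,0],"gripper":74}]'

```text
t: 27.67
ee_pos: [0.6232, 0.2438, 0.0332]
eef_rot: [-3.139, 0.091, -0.004]
contact_force: [0.4, 0.0, -0.2]
grip_width: 0.0743
```

```bash
python3 - <<'E'
from h import *
im=show("wrist","w19")
plan(623.3,243.6,5,-3.3)
E
```

```text
pos [623.1 243.7  33.1] yaw -3.33 tilt 0.14 w 73.9 t 27.72 F [-0.2 -0.9  0.3] q [ 0.32  0.76  1.3  -0.    1.07  1.95]
turn z -0.0 dp before turn [ 0.2  0.2 28.1] after turn [ 0.2  0.1 28.1]
```

View pics/w19.png

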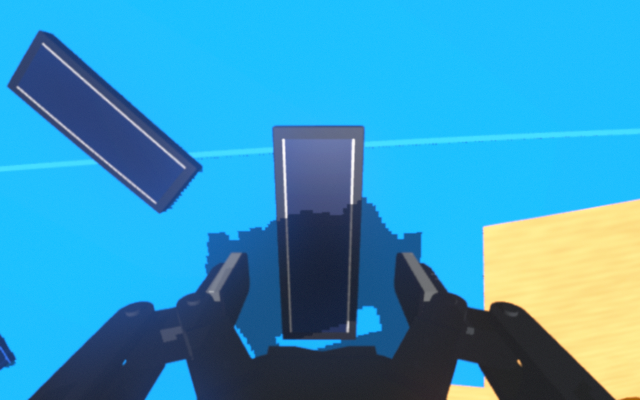

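The display is centred between the pads (u≈274–365 at the far end, mid ≈319). Lowering and gripping.

```bash
python3 - <<'E'
from h import *
im=dict(np.load("w19.npz"))
w=ray(im,[(273.5,127),(364.5,127),(355.5,338),(283,338)],.012)*1000; print(w.round(1),w.mean(0))
E
```

```text
[[693.9 264.4]
 [691.  215.3]
 [553.5 223.6]
 [556.4 272.5]] [623.70464167 243.95299733]
```

play_rows --moves '[{"delta_rot":[0,0,0],"dp":[0,0,10],"gripper":74},{"delta_rot":[0,0,0],"dp":[0,0,12],"gripper":74},{"delta_rot":[0,0,0],"dp":[0,0,5],"gripper":74},{"delta_rot":[0,0,0],"dp":[0,0,0],"gripper":74},{"delta_rot":[0,0,0],"dp":[0,0,0],"gripper":40},{"delta_rot":[0,0,0],"dp":[0,0,0],"gripper":40},{"delta_rot":[0,0,0],"dp":[0,0,0],"gripper":40},{"delta_rot":[0,0,0],"dp":[0,0,0],"gripper":40}]'

```text
t: 28.38
ee_pos: [0.6228, 0.2436, 0.0052]
eef_rot: [-3.14, 0.091, -0.002]
contact_force: [-1.1, 0.5, 2.0]
grip_width: 0.0481
```

play_rows --moves '[{"delta_rot":[0,0,0],"dp":[0,0,0],"gripper":40},{"delta_rot":[0,0,0],"dp":[0,0,0],"gripper":40},{"delta_rot":[0,0,0],"dp":[0,0,0],"gripper":40},{"delta_rot":[0,0,0],"dp":[0,0,0],"gripper":40},{"delta_rot":[0,0,0],"dp":[0,0,0],"gripper":40},{"delta_rot":[0,0,0],"dp":[0,0,0],"gripper":40},{"delta_rot":[0,0,0],"dp":[0,0,0],"gripper":40},{"delta_rot":[0,0,0],"dp":[0,0,0],"gripper":40}]'

```text
t: 29.05
ee_pos: [0.6227, 0.2436, 0.0051]
eef_rot: [-3.14, 0.091, -0.002]
contact_force: [0.3, 0.6, 6.1]
grip_width: 0.0481
```

play_rows --moves '[{"delta_rot":[0,0,0],"dp":[0,0,-5],"gripper":40},{"delta_rot":[0,0,0],"dp":[0,0,-12],"gripper":40},{"delta_rot":[0,0,0],"dp":[0,0,-25],"gripper":40},{"delta_rot":[0,0,0],"dp":[0,0,-30],"gripper":40},{"delta_rot":[0,0,0],"dp":[0,0,-30],"gripper":40},{"delta_rot":[0,0,0],"dp":[0,0,-18],"gripper":40},{"delta_rot":[0,0,0],"dp":[0,0,0],"gripper":40},{"delta_rot":[0,0,0],"dp":[0,0,0],"gripper":40}]'

```text
t: 29.72
ee_pos: [0.6225, 0.2435, 0.1256]
eef_rot: [-3.14, 0.091, -0.002]
contact_force: [-0.9, 0.3, -2.2]
grip_width: 0.0481
```

```bash
python3 - <<'E'
from h import *
im=show("wrist","w20")
plan(645,-274.5,125,3.1)
E
```

```text
pos [622.  243.4 124. ] yaw -3.33 tilt 0.05 w 47.9 t 29.77 F [ 0.   0.2 -2.2] q [0.32 0.66 1.25 0.   1.23 1.95]
turn z -6.4 dp before turn [ 53.1 515.7  -0.8] after turn [ -5.  518.4  -1. ]
```

View pics/w20.png

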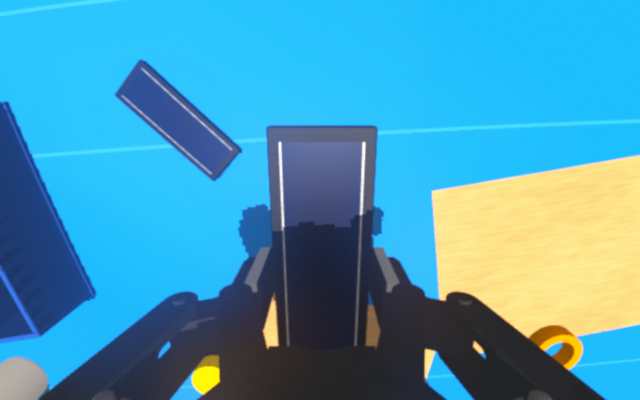

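Held well. Carrying it over; the TCP target is x≈644, since the panel's centre is about 1 mm ahead of it.

play_rows --moves '[{"delta_rot":[0,0,-6.4],"dp":[0,0,0],"gripper":40},{"delta_rot":[0,0,0],"dp":[-0.4,34.5,0],"gripper":40},{"delta_rot":[0,0,0],"dp":[-0.4,34.5,0],"gripper":40},{"delta_rot":[0,0,0],"dp":[-0.4,34.5,0],"gripper":40},{"delta_rot":[0,0,0],"dp":[-0.4,34.5,0],"gripper":40},{"delta_rot":[0,0,0],"dp":[-0.4,34.5,0],"gripper":40},{"delta_rot":[0,0,0],"dp":[-0.4,34.5,0],"gripper":40},{"delta_rot":[0,0,0],"dp":[-0.4,34.5,0],"gripper":40}]'

```text
t: 30.43
ee_pos: [0.6315, 0.0006, 0.1227]
eef_rot: [-3.14, -0.084, 0.005]
contact_force: [0.6, 0.4, -2.2]
grip_width: 0.0483
```

play_rows --moves '[{"delta_rot":[0,0,0],"dp":[-0.4,34.5,0],"gripper":40},{"delta_rot":[0,0,0],"dp":[-0.4,34.5,0],"gripper":40},{"delta_rot":[0,0,0],"dp":[-0.4,34.5,0],"gripper":40},{"delta_rot":[0,0,0],"dp":[-0.4,34.5,0],"gripper":40},{"delta_rot":[0,0,0],"dp":[-0.4,34.5,0],"gripper":40},{"delta_rot":[0,0,0],"dp":[-0.4,34.5,0],"gripper":40},{"delta_rot":[0,0,0],"dp":[-0.4,34.5,0],"gripper":40},{"delta_rot":[0,0,0],"dp":[-0.4,34.5,0],"gripper":40}]'

```text
t: 31.1
ee_pos: [0.6432, -0.275, 0.1224]
eef_rot: [-3.139, -0.084, 0.005]
contact_force: [0.1, 0.9, -0.2]
grip_width: 0.048
```

play_rows --moves '[{"delta_rot":[0,0,0],"dp":[0,0,0],"gripper":40},{"delta_rot":[0,0,0],"dp":[0,0,10],"gripper":40},{"delta_rot":[0,0,0],"dp":[0,0,20],"gripper":40},{"delta_rot":[0,0,0],"dp":[0,0,12],"gripper":40},{"delta_rot":[0,0,0],"dp":[0,0,6],"gripper":40},{"delta_rot":[0,0,0],"dp":[0,0,0],"gripper":40},{"delta_rot":[0,0,0],"dp":[0,0,0],"gripper":40},{"delta_rot":[0,0,0],"dp":[0,0,0],"gripper":40}]'

```text
t: 31.77
ee_pos: [0.6446, -0.2734, 0.0774]
eef_rot: [3.14, 0.085, 0.002]
contact_force: [-0.1, 0.0, -1.7]
grip_width: 0.0481
```

```bash
python3 - <<'E'
from h import *
im=show("wrist","w21")
plan(644,-274.5,63.1,3.1)
E
```

```text
pos [ 644.6 -273.5   77.6] yaw 3.09 tilt 0.09 w 48.4 t 31.82 F [-0.2  0.2 -1.2] q [-0.45  0.78  1.17  0.    1.2   1.06]
turn z -0.0 dp before turn [-0.7  1.  14.5] after turn [-0.6  1.  14.5]
```

View pics/w21.png

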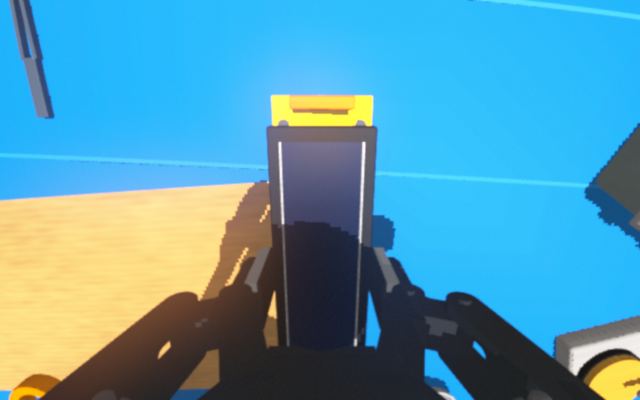

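The jig's mid and the display's mid both sit at u≈322. Lowering.

play_rows --moves '[{"delta_rot":[0,0,0],"dp":[-0.6,0.5,6],"gripper":40},{"delta_rot":[0,0,0],"dp":[0,0,4],"gripper":40},{"delta_rot":[0,0,0],"dp":[0,0,2],"gripper":40},{"delta_rot":[0,0,0],"dp":[0,0,1.5],"gripper":40},{"delta_rot":[0,0,0],"dp":[0,0,1],"gripper":40},{"delta_rot":[0,0,0],"dp":[0,0,0],"gripper":40},{"delta_rot":[0,0,0],"dp":[0,0,0],"gripper":40},{"delta_rot":[0,0,0],"dp":[0,0,0],"gripper":40}]'

```text
t: 32.48
ee_pos: [0.6435, -0.2742, 0.063]
eef_rot: [3.14, 0.084, 0.0]
contact_force: [-5.1, 2.5, 8.9]
grip_width: 0.048
```

play_rows --moves '[{"delta_rot":[0,0,0],"dp":[0,0,0],"gripper":70},{"delta_rot":[0,0,0],"dp":[0,0,0],"gripper":70},{"delta_rot":[0,0,0],"dp":[0,0,0],"gripper":70},{"delta_rot":[0,0,0],"dp":[0,0,0],"gripper":70},{"delta_rot":[0,0,0],"dp":[0,0,-10],"gripper":70},{"delta_rot":[0,0,0],"dp":[0,0,-20],"gripper":70},{"delta_rot":[0,0,0],"dp":[0,0,-35],"gripper":70},{"delta_rot":[0,0,0],"dp":[0,0,-35],"gripper":70}]'

```text
t: 33.15
ee_pos: [0.6431, -0.2738, 0.163]
eef_rot: [-3.14, -0.084, 0.002]
contact_force: [-0.1, -0.6, 0.2]
grip_width: 0.0701
```

play_rows --moves '[{"delta_rot":[0,0,0],"dp":[0,0,-30],"gripper":74},{"delta_rot":[0,0,0],"dp":[0,0,-10],"gripper":74},{"delta_rot":[0,0,0],"dp":[0,0,0],"gripper":74},{"delta_rot":[0,0,0],"dp":[0,0,0],"gripper":74},{"delta_rot":[0,0,0],"dp":[0,0,0],"gripper":74},{"delta_rot":[0,0,0],"dp":[0,0,0],"gripper":74},{"delta_rot":[0,0,0],"dp":[0,0,0],"gripper":74},{"delta_rot":[0,0,0],"dp":[0,0,0],"gripper":74}]'

```text
t: 33.82
ee_pos: [0.6434, -0.274, 0.201]
eef_rot: [-3.14, -0.084, 0.002]
contact_force: [0.1, 0.1, -0.1]
grip_width: 0.0739
```

```bash
python3 - <<'E'
from h import *
im=show("wrist","w22"); s=show("scene","s22"); 
a=im["color"][90:280,265:380,::-1]; b=s["color"][250:345,220:345,::-1]
cv2.imwrite("pics/c22.png",np.hstack([cv2.resize(a,(345,570)),cv2.resize(b,(450,342)) if 0 else np.vstack([cv2.resize(b,(450,342)),np.zeros((228,450,3),np.uint8)])]))
for n in("scene0","s22"): pass
M=rects(im,masks(im)["dark"],.07,120,160,3,3); print([q for q in M if abs(q[1]-643)<30])
plan(644,-274.5,63.1,3.1)
E
```

```text
[]
pos [ 643.5 -274.1  201.5] yaw 3.07 tilt 0.04 w 73.9 t 33.92 F [ 0.8 -0.4  1.3] q [-0.46  0.67  1.06 -0.    1.42  1.06]
turn z -0.0 dp before turn [  0.6   0.5 138.4] after turn [  0.5   0.4 138.4]
```

View pics/c22.png

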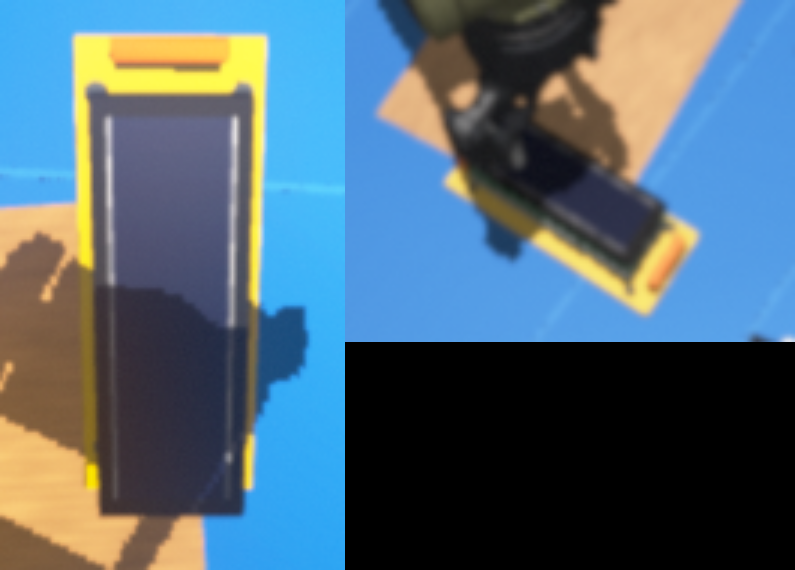

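View pics/s22.png

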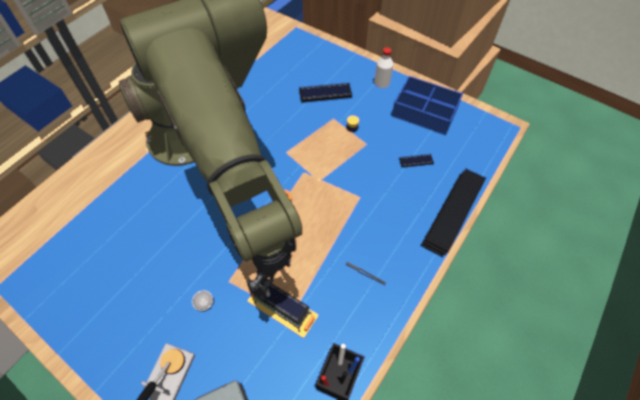

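The wrist picture shows the display square on the stack, and the scene view shows all layers flush. One last numeric check, then back off for the top view.

play_rows --moves '[{"delta_rot":[0,0,0],"dp":[0,0,-20],"gripper":74},{"delta_rot":[0,0,0],"dp":[-30,0,-20],"gripper":74},{"delta_rot":[0,0,0],"dp":[-35,0,0],"gripper":74},{"delta_rot":[0,0,0],"dp":[-35,0,0],"gripper":74},{"delta_rot":[0,0,0],"dp":[-35,0,0],"gripper":74},{"delta_rot":[0,0,0],"dp":[-35,0,0],"gripper":74},{"delta_rot":[0,0,0],"dp":[-30,0,0],"gripper":74},{"delta_rot":[0,0,0],"dp":[0,0,0],"gripper":74}]'

```text
t: 34.58
ee_pos: [0.4402, -0.2851, 0.2425]
eef_rot: [3.14, 0.081, -0.001]
contact_force: [0.8, 0.2, 0.8]
grip_width: 0.0739
```

```bash
python3 - <<'E'
from h import *
im=dict(np.load("w22.npz"))
w=ray(im,[(294.3,121.7),(349,121.7),(346,261.7),(297.7,261.7)],.070)*1000; print(w.round(1),w.mean(0), "jig ref 643.7 -275.9")
t=show("top","t23"); a=dict(np.load("top0.npz"))
print([q for q in rects(t,masks(t)["dark"],.07,110,170) if abs(q[1]-643)<30])
print("depth z",)
# height of top face from depth
K=t["intrinsics"]; 
for u,v in((431,140),(433,158),(434,175)):
    d=t["z_map"][v,u]; n=cv2.undistortPoints(np.array([[[u,v]]],float),K,t["D"])[0,0]; X=t["R"].T@(d*np.r_[n,1]-t["t"]); print(X.round(4))
for nm,b,f in (("jar",(215,250,190,220),"y"),("tape",(215,250,320,355),"y"),("dish",(205,240,455,495),"g")):
  for I in(a,t):
    h=cv2.cvtColor(np.ascontiguousarray(I["color"]),cv2.COLOR_RGB2HSV)[b[0]:b[1],b[2]:b[3]]
    m=((h[...,0]<35)&(h[...,1]>200)) if f=="y" else (h[...,1]<70); yy,xx=np.nonzero(m); print(nm,xx.mean()+b[2],yy.mean()+b[0],m.sum())
E
```

```text
[[ 712.1 -247.3]
 [ 714.7 -296.2]
 [ 576.3 -304.2]
 [ 573.7 -254.6]] [ 644.20468062 -275.56724161] jig ref 643.7 -275.9
[(array([434., 156.]), 637.0, -265.4, 147, 64, 1.5)]
depth z
[ 0.6817 -0.2585  0.0689]
[ 0.6328 -0.2623  0.0685]
[ 0.587  -0.2639  0.0666]
jar nan nan 0
jar nan nan 0
tape nan nan 0
tape nan nan 0
dish 474.39130434782606 221.96583850931677 322
dish 467.9555555555556 220.0222222222222 180<stdin>:14: RuntimeWarning: Mean of empty slice.
  ret = ret.dtype.type(ret / rcount)
```

View pics/t23.png

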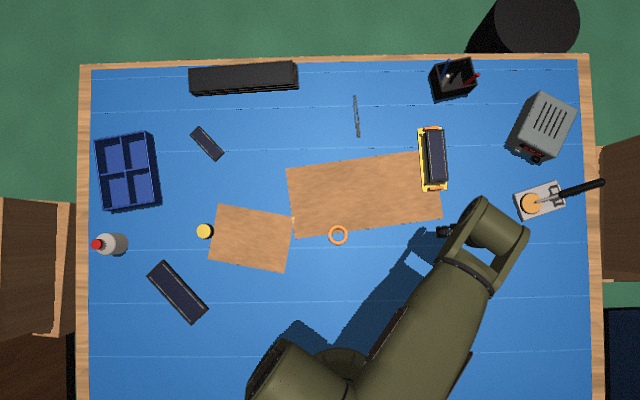

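The top view shows the stack on the jig at (434,156). The jar (205,231), tape (338,235) and tweezers (356,115) are where they were. The arm hides the dish, which was never approached and was unmoved in the scene view. Handing in.

```bash
python3 - <<'E'
from bench import r
print(r.finish_job())
E
```

```text
the job is handed in; nothing more can be done
None
```

I placed the shell, board, diffuser and middle-sized display on the jig one at a time, releasing each before fetching the next, and handed the job in at about 35 s.

**Stack position:** The last wrist measurement put the display within about 1 mm of the jig's centre and square with it. The shell measured the same way after its release. I checked the board and diffuser on the stack by eye only; both looked centred and square.

**Height:** The top camera's depth gave the top face at 67–69 mm. The nominal is 70 mm, and the gap is within the 2 mm calibration.

**Checks that disagreed or failed:**
- The top-view colour rectangle of the finished stack came out oversized (147 x 64 mm) and about 10 mm off. I took this as the stack's side faces and shadow being included, and trusted the wrist view.
- My colour check for the jar and tape found no pixels. I compared those two and the tweezers by eye in the top pictures; they looked unmoved.
- The arm hid the dish in the last top picture, so its numeric check there was invalid. In the scene view just before, the dish looked unmoved.

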